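# Pack the milk-test kit caddy and leave the used empties

## Task

Pack the milk-test kit for the next round: set the lidded sample cup, the capped vial, the amber bottle and the stopwatch each into the well of the caddy that is shaped for it, standing upright and right down on the well's floor (the stopwatch face up, lying lengthwise in the oblong pocket). Set each one down, do not let it fall. Leave the used empties, the cup without a lid and the vial without a cap, standing where they are.

Things in the scene. Friction and masses are not known exactly. Their poses are not given: they have to be found in the camera images.
- cup: White sample cup with its snap lid on, round and tapered: 41 mm at the foot, 52 mm under the lid, lid 55 mm wide, 58 mm tall in all (lid from 50 to 58 mm). Weighs about 30 g. Origin: centre of the underside, z up. Grasp lid and upper wall from above.
- vial: Small sample vial with a black screw cap and cream filling: 22 mm in diameter, 48 mm tall (cap from 38 to 48 mm). About 20 g. Origin: centre of the underside, z up. (Keep clear: a fixed dispenser, 0.33 m tall, fills x > 0.55 m between y = -0.32 and y = 0, behind the caddy; carry things past in front of it, at x about 0.44 m.)
- dropper: Amber reagent bottle with a black cap: body 34 mm wide (eight-cornered to the touch: 37 mm across along its x and y axes and its diagonals, 34 mm at 22.5 degrees between them), body 61 mm tall, narrow cap above up to 85 mm. About 50 g. Origin: centre of the underside, z up. Grasp the body.
- stopwatch: Round black stopwatch lying face up, 14 mm thick, 49 x 64 mm with its ring: a disc 48 mm in diameter centred at y = +7.5 mm, and the ring and crown that stick out to y = -32 mm. About 90 g. Origin: underside, middle of the 64 mm length; z up. Grasp the disc across its rim, along the watch's x.
- open_cup: Look-alike: used empty sample cup WITHOUT a lid, round, open at the top, 54 mm wide at the rim, 51 mm tall. Does not belong to the kit. Origin: centre of the underside.
- open_vial: Look-alike: used empty glass vial WITHOUT a cap, 22 mm in diameter, 40 mm tall, open neck. Does not belong to the kit. Origin: centre of the underside.
- well_cup: Fixed white insert block, 94 x 84 x 36 mm, one of four in a row (86 mm apart, in any order) in a low grey caddy. Origin: centre of its underside; x across the row, y along it, z up. It has the largest round well, 58 mm in diameter (3 mm chamfer), 25 mm deep, dark floor, in its centre: for the lidded cup. Well floor at z = 11 mm.
- well_vial: Fixed white insert block, 94 x 84 x 36 mm, one of four in a row (86 mm apart, in any order) in a low grey caddy. Origin: centre of its underside; x across the row, y along it, z up. It has the smallest round well, 32 mm in diameter (3 mm chamfer), 20 mm deep, dark floor, in its centre: for the capped vial. Well floor at z = 16 mm.
- well_dropper: Fixed white insert block, 94 x 84 x 36 mm, one of four in a row (86 mm apart, in any order) in a low grey caddy. Origin: centre of its underside; x across the row, y along it, z up. It has the middle-sized round well, 45 mm in diameter (3 mm chamfer), 25 mm deep, dark floor, in its centre: for the amber bottle. Well floor at z = 11 mm.
- well_watch: Fixed white insert block, 94 x 84 x 36 mm, one of four in a row (86 mm apart, in any order) in a low grey caddy. Origin: centre of its underside; x across the row, y along it, z up. It has a shallow oblong pocket in its centre, 76 mm along x, 62 mm along y, 8 mm deep, dark floor: for the stopwatch, its length along the pocket's length, ring to either end. Pocket floor at z = 28 mm; the watch then stands 6 mm proud.
Mind the look-alikes: they are no part of the job. Leave any yellow look-alike of the dropper alone.

How it is judged:
By the outcome, as a careful person would: the job done as asked, in the order asked, and still so for the second after the job is handed in, with the robot touching nothing.
It also fails if it takes over 120 s, if anything falls off the work surface, if the arm or the gripper's body presses on something with over 40 N, if the wrist force passes 120 N, or if a joint passes its speed limit or range.

## Robot

A 7-joint arm with a two-finger parallel gripper is mounted at the origin on a cart in front of the work surface, level with it; the furniture and walls round the work are solid. World frame = base frame: x ahead of the robot, y to its left, z up, the work surface at z = 0. Lengths are in m, angles in rad, forces in N, time in s.
With the tool pointing down it reaches from about 0.4 to 0.9 m from the base axis. Payload 5.5 kg.
Tool frame: the origin (TCP) lies at the centre of the arm's flange, where the gripper is bolted on; the fingertips stand 173 mm ahead of it and the grasp point (between the pads) lies 155 mm ahead of it (robot.hold_point_z is the distance from the TCP to the grasp point, in m); z points along the fingers, x is the direction in which the jaws open and shut, and the axes are right-handed (so a half turn about z gives the same grasp; the last joint's range is limited). The gripper opens to 85 mm and grips with 20 to 120 N. Pads are 22 mm wide; open, the fingers measure 114 mm over their backs; the gripper's body (76 mm by 85 mm) begins 54 mm behind the grasp point. The pads swing forward as they close: fully open they stand 13 mm farther back than shut.
Start: joints at [1.444, 0.501, -0.427, 1.55, 0.221, 1.138, -0.21], TCP at [0.247, -0.601, 0.405] pointing down, gripper open.
Joint ranges: [-2.88, 2.88], [-0.31, 2.03], [-1.54, 1.56], [0.2, 2.42], [-1.41, 4.55], [0.19, 2.02], [-2.57, 2.57]. Speed limits (rad/s): [2.57, 2.57, 3.14, 3.14, 3.14, 3.14, 3.14].

## Interface

Orientations are given as a rotation vector (axis times angle).
In Python, from rig import sense, imaging, robot gives the robot as it stands. The module is installed in compiled form; this text tells all that it offers.
- The arm moves only by the tool apply_moves, never from a script. Its argument "series" is a list of rows, each a list of 3 entries, a list of its own where there are three numbers: the finger opening in cm, from 0 to 8.54, then the shift along the world's x, y, z in cm, then the turn, a rotation vector about the world's x, y, z in rad. In form: [[hand, [dx, dy, dz], [rx, ry, rz]], ...]. A call has 1 to 10 rows; each row is the pose to reach, as a shift and turn from the pose commanded when the call began; what a row does not reach only later rows make up. A row lasts 1/12 s, in which the tool goes at most 41.7 mm and 7.16 degrees, less where a joint would pass 70% of its speed; a pose out of reach is approached as far as the arm can. A call with a gripper value outside its range is refused whole. The fingers move at their own pace and stop on an object; "grip_force" is the grip in N (left out, the last holds). Time passes only in rows, so rows that repeat a pose let the fingers close. It gives the time, the measured TCP pose, the force and the opening at its end, in the units of the state.
- sense(): the state, without advancing time (a new reading comes with each control period).
- imaging.snapshot(name): name is "scene" or "top"; returns a dict with "image" (480x640x3 uint8, red, green, blue), "K" (3x3 intrinsics, pixels), "cam_to_world" (4x4, takes a point from camera to world coordinates). Camera axes: x right, y down, z forward; pixel columns grow to the right and rows downward; lengths in m; the calibration is good to about 2 mm. A picture is of the moment at which its call begins. There is no depth.
- robot.hand_in(): hands the job in, once; it reports no verdict.
The state is a dict: "t": time; "joint_positions": joint angles; "dq": joint speeds; "tau": joint torques, N m; "eef_pos": TCP position; "tcp_rot": TCP orientation; "wrist_force": force on the tool from outside, world axes, zero at the start; "wrist_torque": the same for the moment, N m; "grip_width": finger opening in m.
Only numpy, scipy, OpenCV 4.12 (cv2) and the standard library are available. Lean on these libraries where they do the work, as an engineer would, in place of code of your own. Each camera call takes 0.05 s, during which the arm holds its last target.

## Working session

There is one attempt and no reset: what is moved stays moved. The work goes in short steps, Python scripts to look and compute and a tool call to move; the robot and the scene stay as the last step left them, time stands still between calls to the robot, and variables do not carry over. Pictures are saved under pics/ and viewed, and the job is handed in when it is done.

Besides the shell and the picture viewer there is one more tool, called after "Emit:" as name(argument=value, ...) on one line, values as JSON. apply_moves: Moves the arm, as the interface text tells. Its arguments: {"type":"object","properties":{"series":{"type":"array"},"grip_force":{"type":"number"}},"required":["series"]}

```bash
mkdir -p pics
cat > h.py <<'E'
import numpy as np, cv2
from rig import sense, imaging, robot
def snap(n,f):
    s=imaging.snapshot(n); cv2.imwrite(f'pics/{f}.png',s['image'][:,:,::-1]); np.savez(f'pics/{f}.npz',**s); return s
def crop(f,x0,y0,x1,y1,k,out):
    im=cv2.imread(f'pics/{f}.png')[y0:y1,x0:x1]; cv2.imwrite(f'pics/{out}.png',cv2.resize(im,None,fx=k,fy=k,interpolation=cv2.INTER_CUBIC))
def pt(f,u,v,z):
    d=np.load(f'pics/{f}.npz'); K=d['K'];T=d['cam_to_world']
    r=T[:3,:3]@np.linalg.solve(K,[u,v,1.]); o=T[:3,3]
    return (o+r*(z-o[2])/r[2])
def px(f,p):
    d=np.load(f'pics/{f}.npz'); K=d['K'];T=d['cam_to_world']
    c=T[:3,:3].T@(np.array(p)-T[:3,3]); q=K@c; return q[:2]/q[2]
E
python3 - <<'E'
from h import *
for n in('scene','top'):
    s=snap(n,n+'0'); print(n,s['K'].round(1).tolist(),s['cam_to_world'].round(3).tolist())
s=sense(); print({k:np.round(v,3).tolist() for k,v in s.items()}, robot.hold_point_z)
E
```

```text
scene [[533.3, 0.0, 322.9], [0.0, 533.3, 242.3], [0.0, 0.0, 1.0]] [[-0.734, -0.305, 0.607, -0.133], [-0.679, 0.329, -0.656, 0.676], [0.0, -0.894, -0.449, 0.524], [0.0, 0.0, 0.0, 1.0]]
top [[474.7, 0.0, 323.1], [0.0, 474.7, 240.0], [0.0, 0.0, 1.0]] [[0.018, -0.974, 0.224, 0.249], [-1.0, -0.016, 0.009, -0.029], [-0.005, -0.224, -0.975, 1.115], [0.0, 0.0, 0.0, 1.0]]
{'t': 0.1, 'joint_positions': [1.444, 0.502, -0.427, 1.551, 0.221, 1.138, -0.21], 'dq': [-0.001, -0.001, -0.001, -0.002, 0.001, 0.001, -0.0], 'tau': [-0.012, -57.081, -5.839, -28.175, 0.01, 0.006, 0.0], 'eef_pos': [0.247, -0.601, 0.404], 'tcp_rot': [-2.609, 1.749, 0.002], 'wrist_force': [0.417, 0.987, -0.549], 'wrist_torque': [-0.007, 0.032, -0.016], 'grip_width': 0.085} 0.1547
```

View pics/scene0.png

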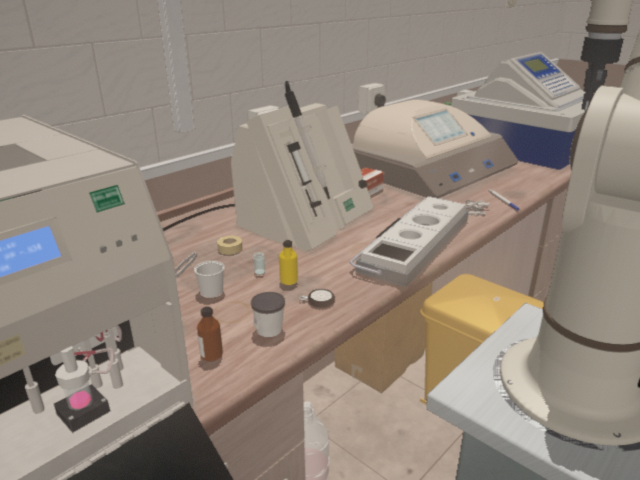

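View pics/top0.png

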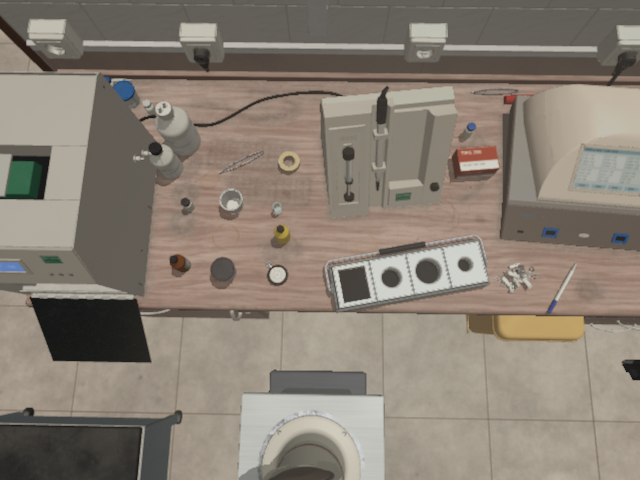

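Run:
```python
from h import *
crop('top0',150,130,310,300,4.7/1.0*0.75,'c1')
crop('top0',315,220,500,320,4.3,'c2')
crop('scene0',170,220,350,380,3.7,'c3')
crop('scene0',340,180,480,290,5,'c4')
```

```text
(no output)
```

View pics/c1.png

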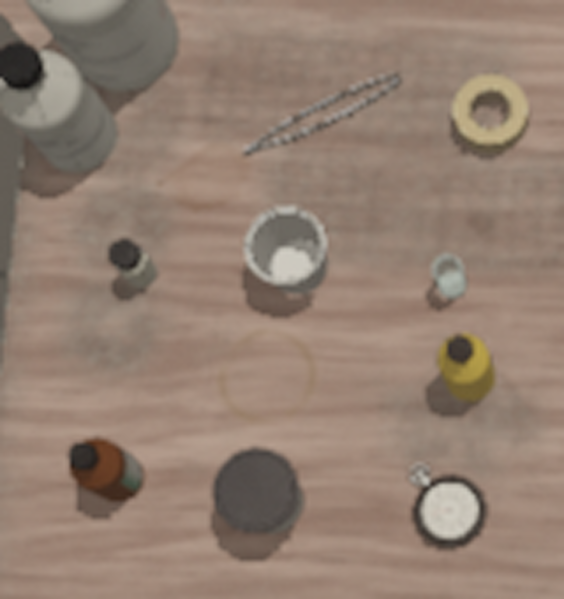

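View pics/c2.png

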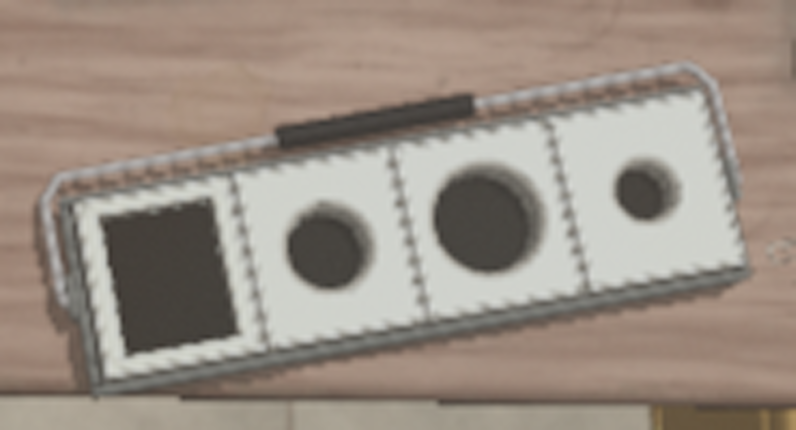

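View pics/c3.png

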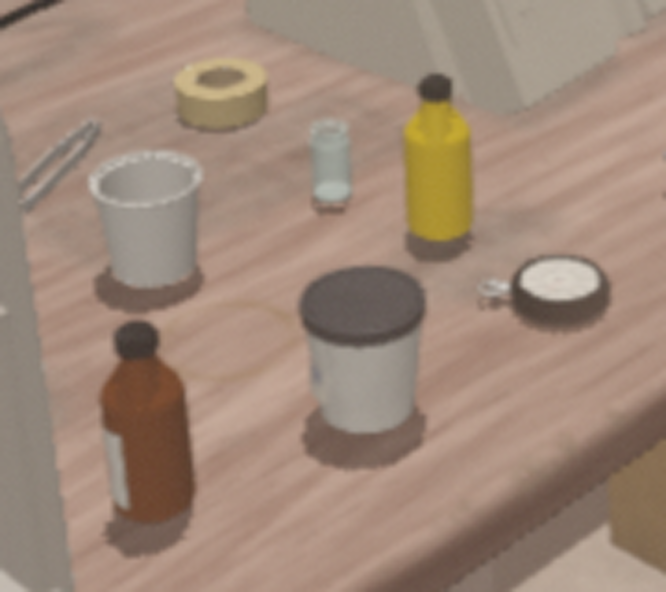

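View pics/c4.png

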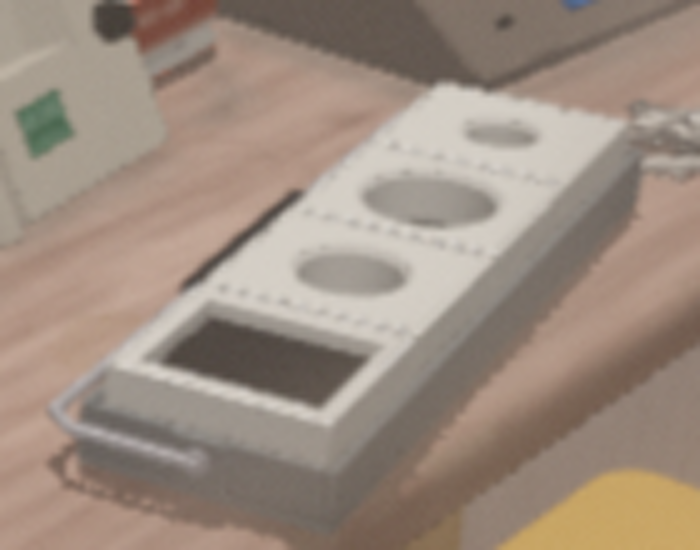

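Run:
```python
from h import *
c1=lambda X,Y,z:pt('top0',150+X/3.525,130+Y/3.525,z)
c2=lambda X,Y,z=.036:pt('top0',315+X/4.3,220+Y/4.3,z)
c3=lambda X,Y,z:pt('scene0',170+X/3.7,220+Y/3.7,z)
c4=lambda X,Y,z=.036:pt('scene0',340+X/5,180+Y/5,z)
P=lambda n,p:print(n,(p*1000).round(1)[:2])
P('cup top',c1(258,491,.058));P('cup scene',c3(363,302,.058))
P('vial top',c1(124,252,.048));P('vial base est',c1(137,287,.0))
P('openvial',c1(449,265,.04));P('opencup',c1(286,248,.051))
P('bottle top',c1(85,457,.085));P('bottle scene',c3(136,330,.085))
P('watch t',c1(449,511,.014));P('watch s',c3(561,279,.014));P('ring t',c1(419,474,.007));P('ring s',c3(491,291,.007))
P('yellow',c1(459,349,.085))
S=[c2(250,264),c2(410,236),c2(569,206)]
for s in S:P('S',s)
for a,b in(((232,178),(268,350)),((392,150),(428,322)),((550,122),(588,290))):
    d=c2(*a)-c2(*b);print('len',np.linalg.norm(d)*1000,np.degrees(np.arctan2(d[1],d[0])))
d=S[0]-S[2];print(np.linalg.norm(d)*1000,np.degrees(np.arctan2(d[1],d[0]))-90)
for n,a in(('drop',(331,246)),('cup',(489,217)),('vial',(649,189))):P(n,c2(*a))
for n,a in(('watch floor',(170,275)),):P(n,c2(*a,.028))
for n,a in(('drop s',(353,273)),('cup s',(430,201)),('vial s',(501,134))):P(n,c4(*a))
for a in((158,357),(212,318),(370,352),(322,403)):P('pocketfloor',c4(*a,.028))
for a in((100,215),(212,197),(241,335),(127,356)):P('pocketfloor t',c2(*a,.028))
# machine edge
for u,v in((155,190),(148,285),(158,170),(155,240)):P('machine',pt('top0',u,v,0))
```

```text
cup top [420.  205.1]
cup scene [417.7 209.1]
vial top [581.4 307.5]
vial base est [571.2 311.4]
openvial [578.4  90.8]
opencup [585.1 198.7]
bottle top [435.3 309.1]
bottle scene [436.7 310.9]
watch t [415.9  87. ]
watch s [415.   86.8]
ring t [441.7 108.9]
ring s [440.  109.5]
yellow [509.   77.3]
S [ 401.5 -134.8]
S [ 417.9 -220.1]
S [ 435.6 -305.4]
len 93.532048193292 11.466353569038024
len 93.78362740608839 10.450161379511822
len 92.15537178512794 10.36385151900189
173.95157249762124 11.310970752722113
drop [ 411.8 -178. ]
cup [ 428.9 -262.5]
vial [ 445.5 -348.6]
watch floor [395.9 -92.8]
drop s [ 416.  -188.5]
cup s [ 432.8 -272.9]
vial s [ 450.6 -360.7]
pocketfloor [438.1 -85.2]
pocketfloor [ 443.3 -127.7]
pocketfloor [ 378.3 -146.5]
pocketfloor [367.7 -98. ]
pocketfloor t [427.8 -55.1]
pocketfloor t [ 438.6 -115.4]
pocketfloor t [ 364.6 -130.6]
pocketfloor t [352.4 -70.2]
machine [624.9 399.8]
machine [388.9 393.4]
machine [677.5 397.5]
machine [498.1 387.5]
```

Run:
```python
from h import *
def tri(a,b):
    A=[];B=[]
    for f,(u,v) in(('top0',a),('scene0',b)):
        p=pt(f,u,v,0);q=pt(f,u,v,.1);d=(q-p)/np.linalg.norm(q-p);M=np.eye(3)-np.outer(d,d);A.append(M);B.append(M@p)
    x=np.linalg.lstsq(np.vstack(A),np.hstack(B),rcond=None)[0]
    return (x*1000).round(1), [(px('top0',x)-a).round(1),(px('scene0',x)-b).round(1)]
t=lambda X,Y:np.array((315+X/4.3,220+Y/4.3)); s=lambda X,Y:np.array((340+X/5,180+Y/5))
t1=lambda X,Y:np.array((150+X/3.525,130+Y/3.525)); s1=lambda X,Y:np.array((170+X/3.7,220+Y/3.7))
for n,a,b in(('drop',t(331,246),s(353,273)),('cup',t(489,217),s(430,201)),('vial',t(649,189),s(501,134)),
 ('S1 near',t(268,350),s(415,333)),('S1 far',t(232,178),s(217,288)),('S2near',t(428,322),s(494,255)),('S2far',t(392,150),s(300,212)),('S3near',t(588,290),s(560,183)),('S3far',t(550,122),s(385,147)),
 ('cuplid',t1(258,491),s1(363,302)),('bottle',t1(85,457),s1(136,330)),('watch',t1(449,511),s1(561,279))): print(n,*tri(a,b))
```

```text
drop [ 410.2 -177.6   41.9] [array([0.2, 0.4]), array([-0.4, -0.1])]
cup [ 427.2 -261.8   41.5] [array([0.2, 0.3]), array([-0.4, -0.1])]
vial [ 443.7 -347.1   42.3] [array([0.2, 0.3]), array([-0.3, -0. ])]
S1 near [ 355.6 -142.7   45.8] [array([-0.1, -0.2]), array([0.3, 0. ])]
S1 far [ 444.1 -126.4   42.5] [array([0.6, 1. ]), array([-1.4, -0.2])]
S2near [ 371.7 -226.6   45.3] [array([-0.1, -0.2]), array([0.3, 0. ])]
S2far [ 461.8 -211.3   42.6] [array([0.4, 0.6]), array([-0.8, -0.1])]
S3near [ 390.  -310.9   45.2] [array([-0.1, -0.3]), array([0.3, 0. ])]
S3far [ 477.2 -297.1   42. ] [array([0.7, 1.2]), array([-1.4, -0.2])]
cuplid [420.8 206.   55.1] [array([-0.1, -0.1]), array([0.2, 0.1])]
bottle [436.2 310.1  84.5] [array([-0.3, -0.3]), array([0.7, 0.2])]
watch [415.6  86.8  13.9] [array([0.1, 0.1]), array([-0.2, -0. ])]
```

Emit:
apply_moves(series=[[8.5,[2.4,3.1,0],[0,0,0]],[8.5,[4.8,6.2,0],[0,0,0]],[8.5,[7.2,9.3,0],[0,0,0]],[8.5,[9.6,12.4,0],[0,0,0]],[8.5,[12,15.5,0],[0,0,0]],[8.5,[14.4,18.6,0],[0,0,0]],[8.5,[16.8,21.7,0],[0,0,0]],[8.5,[19.3,25,0],[0,0,0]]])

```text
t: 0.77
eef_pos: [0.4404, -0.3499, 0.4044]
tcp_rot: [2.608, -1.75, -0.001]
wrist_force: [1.4, -2.0, 0.9]
grip_width: 0.0854
```

```bash
cat >> h.py <<'E'
from scipy.spatial.transform import Rotation as R
def st():
    s=sense(); M=R.from_rotvec(s['tcp_rot']).as_matrix()
    print('t',round(s['t'],2),'q',np.round(s['joint_positions'],2).tolist(),'tcp',np.round(s['eef_pos'],4).tolist(),'jaw',round(np.degrees(np.arctan2(M[1,0],M[0,0])),1),'zax',M[:,2].round(3).tolist(),'F',np.round(s['wrist_force'],1).tolist(),'w',round(s['grip_width'],4)); return s
E
python3 -c "
from h import *
st()"
```

```text
t 0.77 q [1.06, 0.36, -0.55, 1.77, 0.21, 1.07, -0.74] tcp [0.4404, -0.3499, 0.4044] jaw -67.7 zax [-0.001, -0.0, -1.0] F [1.4, -2.0, 0.9] w 0.0854
```

Emit:
apply_moves(series=[[8.5,[0,4,0],[0,0,0.12]],[8.5,[0,8,0],[0,0,0.24]],[8.5,[0,12,0],[0,0,0.36]],[8.5,[0,16,0],[0,0,0.48]],[8.5,[0,20,0],[0,0,0.6]],[8.5,[0,24,0],[0,0,0.72]],[8.5,[0,28,0],[0,0,0.84]],[8.5,[0,32,0],[0,0,0.96]],[8.5,[0,36,0],[0,0,1.08]],[8.5,[0,40,0],[0,0,1.2]]])

```text
t: 1.6
eef_pos: [0.4393, 0.0505, 0.4047]
tcp_rot: [3.14, 0.038, 0.0]
wrist_force: [1.5, -0.7, 0.1]
grip_width: 0.0851
```

Emit:
apply_moves(series=[[8.5,[-0.5,4,0],[0,0,0.1]],[8.5,[-1,8,0],[0,0,0.17]],[8.5,[-1.5,12,0],[0,0,0.17]],[8.5,[-1.9,15.6,0],[0,0,0.17]],[8.5,[-1.9,15.6,-3],[0,0,0.17]],[8.5,[-1.9,15.6,-7],[0,0,0.17]],[8.5,[-1.9,15.6,-10],[0,0,0.17]],[8.5,[-1.9,15.6,-10],[0,0,0.17]]])

```text
t: 2.27
eef_pos: [0.4185, 0.2033, 0.2997]
tcp_rot: [3.125, 0.298, -0.016]
wrist_force: [-0.7, -0.1, 0.1]
grip_width: 0.0848
```

```bash
python3 -c "
from h import *
st(); snap('top','top1'); snap('scene','scene1')"
```

```text
t 2.27 q [0.28, 0.45, -0.94, 2.08, 0.48, 0.86, -0.76] tcp [0.4185, 0.2033, 0.2997] jaw 10.9 zax [-0.01, -0.003, -1.0] F [-0.7, -0.1, 0.1] w 0.0848
```

View pics/scene1.png

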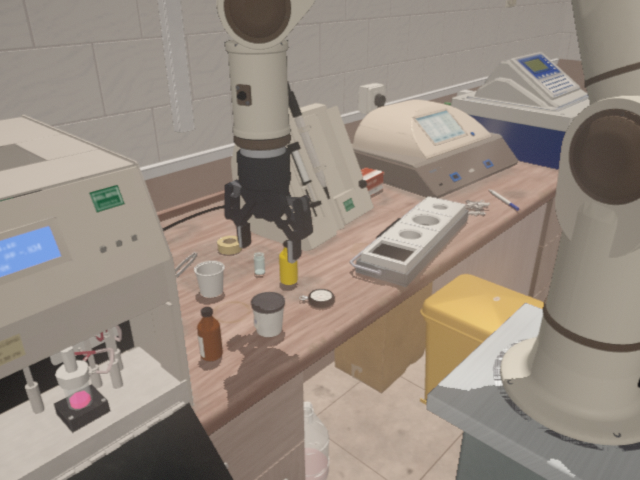

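View pics/top1.png

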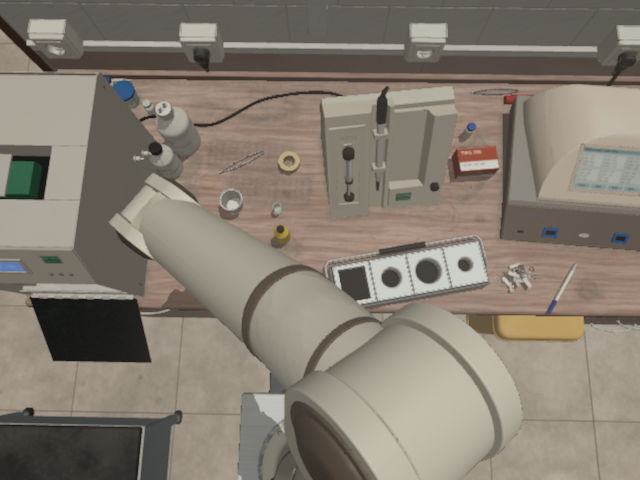

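Emit:
apply_moves(series=[[8.5,[0,0,0],[0,0,0]],[8.5,[0,0,0],[0,0,0]],[8.5,[0,0,0],[0,0,0]]])

```text
t: 2.62
eef_pos: [0.4219, 0.205, 0.3065]
tcp_rot: [-3.127, -0.295, -0.005]
wrist_force: [0.5, -0.1, 0.3]
grip_width: 0.085
```

```bash
python3 -c "
from h import *
s=st(); snap('scene','scene1b'); crop('scene1b',170,150,350,350,3,'c5')
print(px('scene1b',[.4185,.2033,.1497]),px('scene1b',np.array(s['eef_pos'])-[0,0,.1547]))"
```

```text
t 2.62 q [0.28, 0.44, -0.95, 2.07, 0.48, 0.86, -0.75] tcp [0.4219, 0.205, 0.3065] jaw 10.8 zax [0.003, 0.001, -1.0] F [0.5, -0.1, 0.3] w 0.085
[267.82523843 249.14354319] [265.4375129  247.58814338]
```

View pics/c5.png

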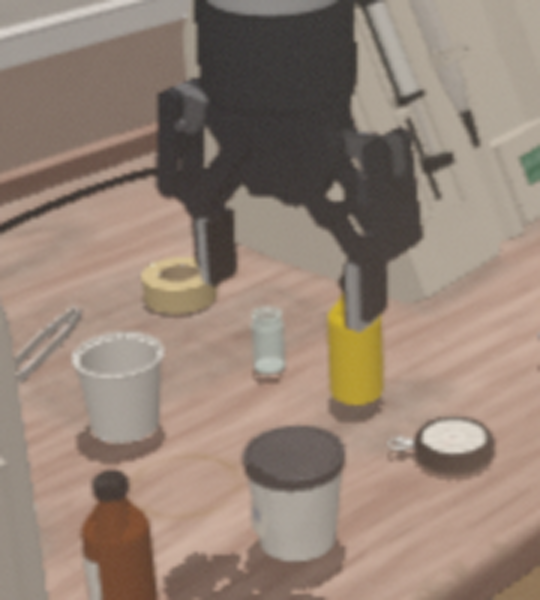

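Emit:
apply_moves(series=[[8.5,[0,0,-3],[0,0,0]],[8.5,[0,0,-6],[0,0,0]],[8.5,[0,0,-8],[0,0,0]],[8.5,[0,0,-9.5],[0,0,0]],[8.5,[0,0,-10.4],[0,0,0]],[8.5,[0,0,-10.4],[0,0,0]],[8.5,[0,0,-10.4],[0,0,0]]])

```text
t: 3.25
eef_pos: [0.4213, 0.205, 0.2013]
tcp_rot: [-3.127, -0.296, -0.001]
wrist_force: [-0.1, -0.3, 0.2]
grip_width: 0.0851
```

```bash
python3 -c "
from h import *
s=st(); snap('scene','scene2'); crop('scene2',170,200,350,380,3.3,'c6')"
```

```text
t 3.25 q [0.12, 0.61, -0.76, 2.12, 0.7, 0.67, -0.93] tcp [0.4213, 0.205, 0.2013] jaw 10.8 zax [0.001, 0.0, -1.0] F [-0.1, -0.3, 0.2] w 0.0851
```

View pics/c6.png

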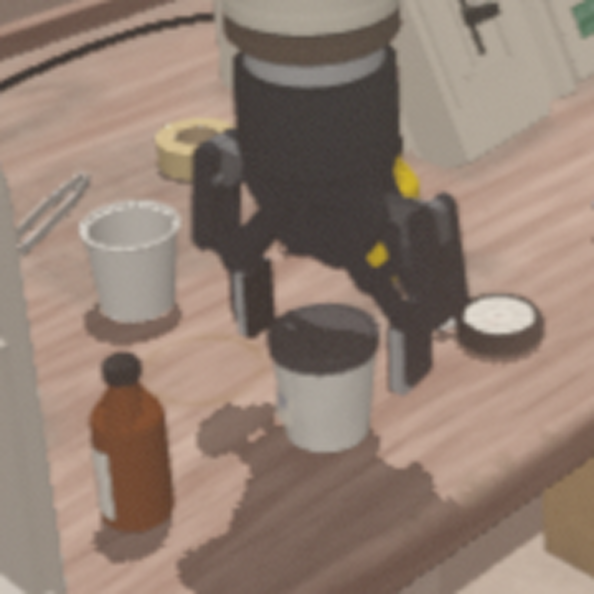

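Cup lid (crop 323,338) sits between the fingers, centred. Close gently.

Emit:
apply_moves(series=[[4.5,[0,0,0],[0,0,0]],[4.5,[0,0,0],[0,0,0]],[4.5,[0,0,0],[0,0,0]],[4.5,[0,0,0],[0,0,0]],[4.5,[0,0,0],[0,0,0]],[4.5,[0,0,0],[0,0,0]]], grip_force=25)

```text
t: 3.8
eef_pos: [0.4214, 0.2051, 0.2017]
tcp_rot: [-3.127, -0.296, -0.003]
wrist_force: [-0.5, -0.0, 7.2]
grip_width: 0.0517
```

```bash
python3 -c "
from h import *
s=st(); snap('scene','scene3'); crop('scene3',170,200,350,380,3.3,'c7')"
```

```text
t 3.8 q [0.12, 0.61, -0.77, 2.12, 0.7, 0.67, -0.93] tcp [0.4214, 0.2051, 0.2017] jaw 10.8 zax [0.002, 0.0, -1.0] F [-0.5, -0.0, 7.2] w 0.0517
```

View pics/c7.png

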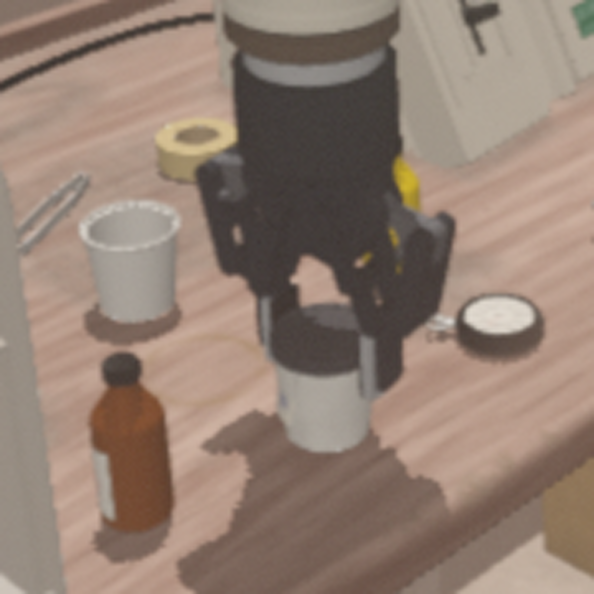

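Emit:
apply_moves(series=[[4.5,[0,0,1.5],[0,0,0]],[4.5,[0,0,4],[0,0,0]],[4.5,[0,0,7.5],[0,0,0]],[4.5,[0,-1,11],[0,0,0]],[4.5,[0,-4,12],[0,0,0]],[4.5,[0,-8,12],[0,0,0]],[4.5,[0.5,-12,12],[0,0,0]],[4.5,[0.5,-16,12],[0,0,0]],[4.5,[0.5,-20,12],[0,0,0]],[4.5,[0.5,-24,12],[0,0,0]]])

```text
t: 4.68
eef_pos: [0.4256, -0.0371, 0.3212]
tcp_rot: [3.126, 0.297, 0.001]
wrist_force: [0.7, -0.3, -0.3]
grip_width: 0.0519
```

Emit:
apply_moves(series=[[4.5,[0,-4,0],[0,0,0]],[4.5,[0,-8,0],[0,0,0]],[4.5,[0,-12,0],[0,0,0]],[4.5,[0,-16,0],[0,0,0]],[4.5,[0,-20,0],[0,0,0]],[4.5,[0,-22,0],[0,0,0]],[4.5,[0,-22.8,-2],[0,0,0]],[4.5,[0,-22.8,-4],[0,0,0]],[4.5,[0,-22.8,-4],[0,0,0]],[4.5,[0,-22.8,-4],[0,0,0]]])

```text
t: 5.52
eef_pos: [0.4255, -0.2627, 0.2803]
tcp_rot: [-3.126, -0.297, 0.002]
wrist_force: [0.6, -0.3, -0.6]
grip_width: 0.0517
```

```bash
python3 -c "
from h import *
s=st(); snap('scene','scene4'); crop('scene4',300,100,500,300,3,'c8'); snap('top','top4')"
```

```text
t 5.52 q [1.17, 0.51, -0.83, 2.01, 0.51, 0.83, 0.24] tcp [0.4255, -0.2627, 0.2803] jaw 10.9 zax [-0.002, 0.002, -1.0] F [0.6, -0.3, -0.6] w 0.0517
```

View pics/c8.png

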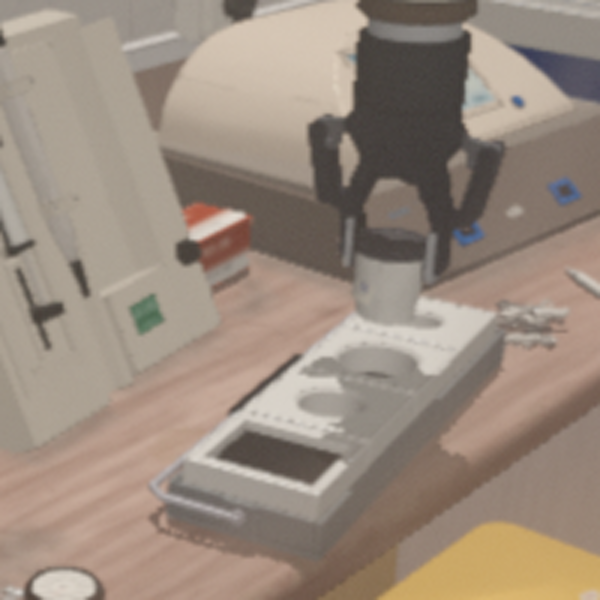

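View pics/top4.png

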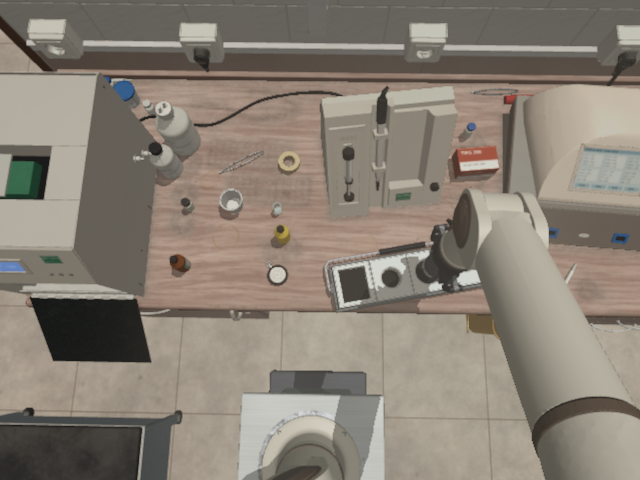

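Emit:
apply_moves(series=[[4.5,[0,0,-1.5],[0,0,0]],[4.5,[0,0,-3],[0,0,0]],[4.5,[0,0,-4],[0,0,0]],[4.5,[0,0,-4.5],[0,0,0]],[4.5,[0,0,-5],[0,0,0]],[4.5,[0,0,-5],[0,0,0]]])

```text
t: 6.12
eef_pos: [0.4261, -0.263, 0.2305]
tcp_rot: [-3.127, -0.297, 0.0]
wrist_force: [-0.5, 0.0, 0.1]
grip_width: 0.0514
```

```bash
python3 -c "
from h import *
s=st(); snap('scene','scene5'); crop('scene5',340,130,480,270,4.2,'c9')"
```

```text
t 6.12 q [1.11, 0.59, -0.76, 2.04, 0.6, 0.75, 0.17] tcp [0.4261, -0.263, 0.2305] jaw 10.9 zax [-0.0, 0.0, -1.0] F [-0.5, 0.0, 0.1] w 0.0514
```

View pics/c9.png

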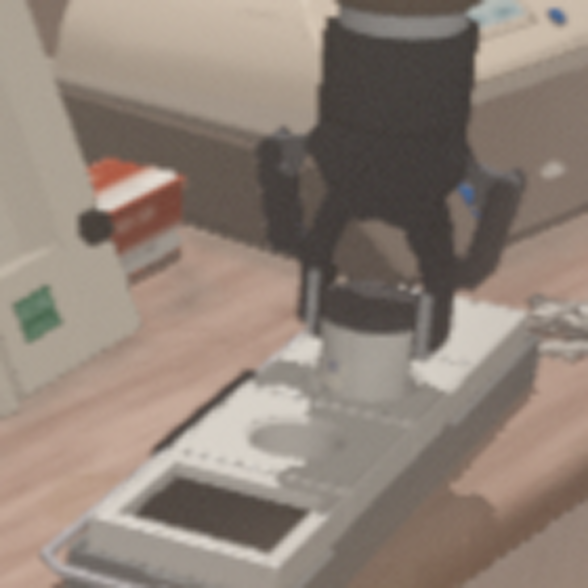

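Emit:
apply_moves(series=[[4.5,[0,0,-0.3],[0,0,0]],[4.5,[0,0,-0.6],[0,0,0]],[4.5,[0,0,-0.9],[0,0,0]],[4.5,[0,0,-1.0],[0,0,0]],[4.5,[0,0,-1.0],[0,0,0]],[4.5,[0,0,-1.0],[0,0,0]]])

```text
t: 6.67
eef_pos: [0.4261, -0.2633, 0.2209]
tcp_rot: [3.127, 0.296, -0.0]
wrist_force: [-1.2, 0.1, 2.2]
grip_width: 0.0514
```

Emit:
apply_moves(series=[[4.5,[0,0,-0.1],[0,0,0]],[4.5,[0,0,-0.2],[0,0,0]],[4.5,[0,0,-0.2],[0,0,0]]])

```text
t: 6.92
eef_pos: [0.4267, -0.2632, 0.2202]
tcp_rot: [3.126, 0.297, 0.0]
wrist_force: [-3.0, 1.8, 18.2]
grip_width: 0.0517
```

Emit:
apply_moves(series=[[4.5,[0,0,-0.1],[0,0,0]],[4.5,[0,0,-0.1],[0,0,0]]])

```text
t: 7.08
eef_pos: [0.4271, -0.263, 0.2198]
tcp_rot: [3.125, 0.298, 0.002]
wrist_force: [-4.1, 2.6, 21.5]
grip_width: 0.0517
```

Emit:
apply_moves(series=[[4.5,[0,0,0.2],[0,0,0]],[6.2,[0,0,0.2],[0,0,0]],[7,[0,0,0.2],[0,0,0]],[7,[0,0,0.2],[0,0,0]],[7,[0,0,0.2],[0,0,0]],[7,[0,0,0.2],[0,0,0]],[7.2,[0,0,2],[0,0,0]],[7.2,[0,0,5],[0,0,0]],[7.2,[0,0,8],[0,0,0]],[8.5,[0,0,11],[0,0,0]]])

```text
t: 7.92
eef_pos: [0.4258, -0.2629, 0.3284]
tcp_rot: [-3.126, -0.297, 0.001]
wrist_force: [-0.0, -0.5, -0.2]
grip_width: 0.082
```

```bash
python3 -c "
from h import *
s=st(); snap('scene','scene6'); crop('scene6',340,130,480,270,4.2,'c10');snap('top','top6'); crop('top6',315,220,500,320,4.3,'c11')
crop('top4',140,140,300,300,4.5*.8,'c12')
for u,v in((187,209),(188,212),(175,175),(185,150)): print(pt('top4',u,v,0).round(3))
print(px('top4',[.581,.307,0]),px('top4',[.581,.307,.048]))"
```

```text
t 7.92 q [1.23, 0.44, -0.89, 1.98, 0.43, 0.92, 0.31] tcp [0.4258, -0.2629, 0.3284] jaw 10.9 zax [-0.001, 0.002, -1.0] F [-0.0, -0.5, -0.2] w 0.082
[0.577 0.317 0.   ]
[0.57  0.313 0.   ]
[0.665 0.354 0.   ]
[0.732 0.334 0.   ]
[190.98970008 207.60232781] [185.35583563 201.67493238]
```

View pics/c10.png

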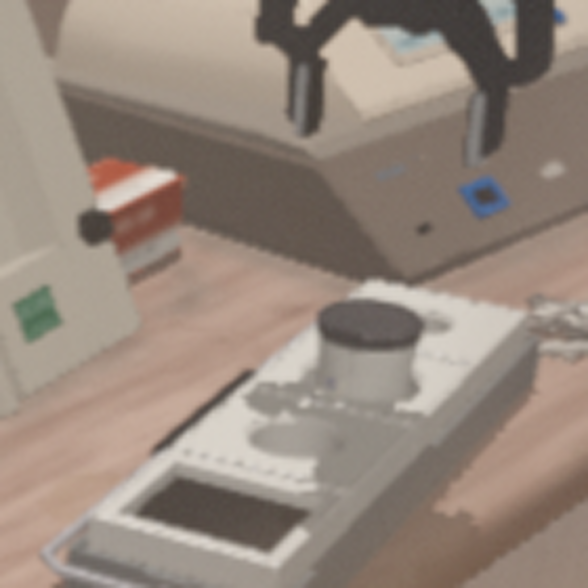

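View pics/c11.png

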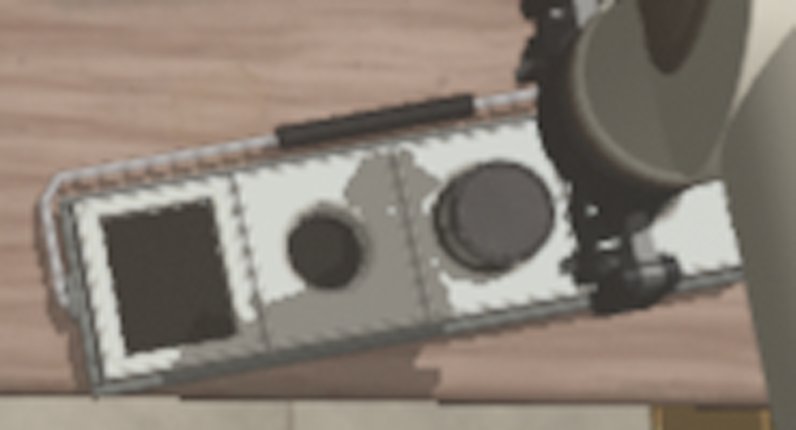

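View pics/c12.png

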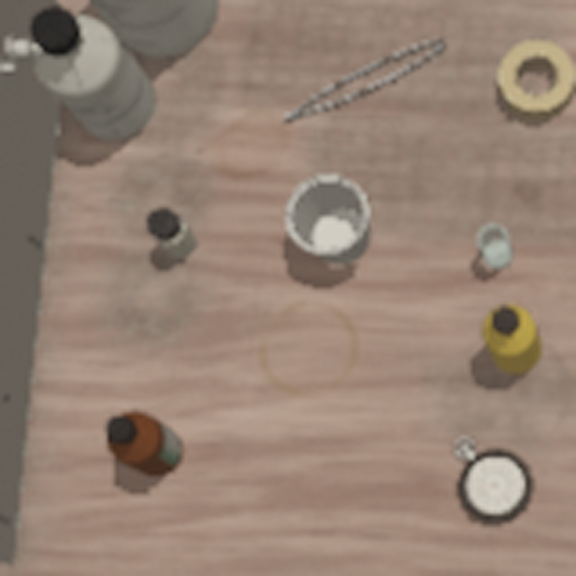

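Emit:
apply_moves(series=[[6,[0.5,4,0],[0,0,0]],[6,[1,8,0],[0,0,0]],[5,[1,12,0],[0,0,0]],[5,[1,16,0],[0,0,0]],[5,[1,20,0],[0,0,0]],[5,[1,24,0],[0,0,0]],[5,[1,28,0],[0,0,0]],[5,[1,32,0],[0,0,0]],[5,[1,36,0],[0,0,0]],[5,[2,39.4,0],[0,0,0]]])

```text
t: 8.85
eef_pos: [0.444, 0.1333, 0.327]
tcp_rot: [3.127, 0.3, -0.003]
wrist_force: [0.0, 0.0, 0.0]
grip_width: 0.05
```

Emit:
apply_moves(series=[[5,[2.5,3,0],[0,0,0]],[5,[5,6,0],[0,0,0]],[5,[7.5,9,0],[0,0,0]],[5,[10,12,0],[0,0,0]],[5,[12.5,15,0],[0,0,0]],[5,[13.5,17.5,0],[0,0,0]],[5,[13.5,17.5,0],[0,0,0]],[5,[13.5,17.5,0],[0,0,0]]])

```text
t: 9.52
eef_pos: [0.5803, 0.3079, 0.3262]
tcp_rot: [-3.126, -0.301, 0.003]
wrist_force: [-0.3, -0.3, 0.9]
grip_width: 0.05
```

```bash
python3 -c "
from h import *
s=st(); snap('scene','scene7'); snap('top','top7')"
```

```text
t 9.52 q [0.04, 0.71, -0.85, 1.59, 0.58, 1.11, -0.76] tcp [0.5803, 0.3079, 0.3262] jaw 11.0 zax [-0.002, 0.001, -1.0] F [-0.3, -0.3, 0.9] w 0.05
```

View pics/scene7.png

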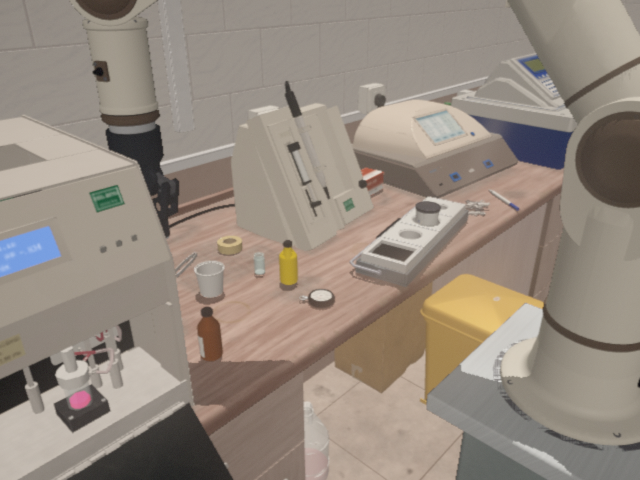

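View pics/top7.png

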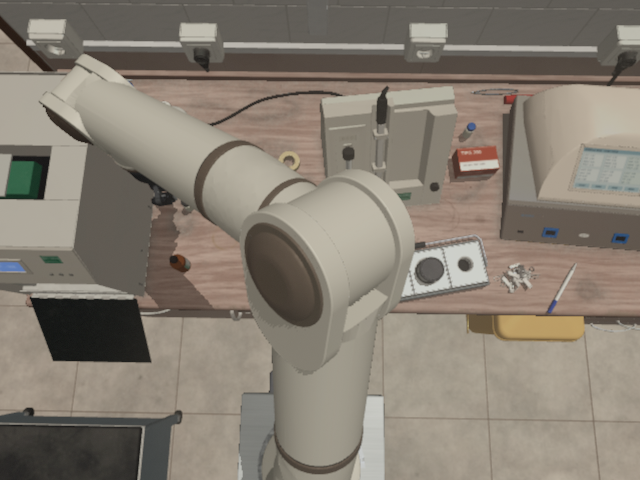

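```bash
python3 -c "
from h import *
for z in(0,.2,.3,.35,.4,.45): print(z,px('top0',[.6,.395,z]),px('top0',[.45,.395,z]))
for z in(.33,.45,.55,.7,.8): print(z,px('top0',[.58,.308,z]))
crop('top7',20,40,220,240,3,'c13')"
```

```text
0 [155.97885859 199.64470505] [149.91048475 259.54428062]
0.2 [122.05334004 169.72845272] [113.51500692 240.96976431]
0.3 [ 99.43484737 149.78297914] [ 89.00783055 228.46247016]
0.35 [ 86.12929845 138.04985976] [ 74.49970779 221.05821615]
0.4 [ 71.16006603 124.84966848] [ 58.09574974 212.6864182 ]
0.45 [ 54.19430889 109.88889873] [ 39.39837485 203.14416967]
0.33 [139.00308892 154.07764478]
0.45 [108.92680904 122.6230527 ]
0.55 [75.30595086 87.46144414]
0.7 [-0.62860801  8.04701576]
0.8 [-83.34346441 -78.45843232]
```

View pics/c13.png

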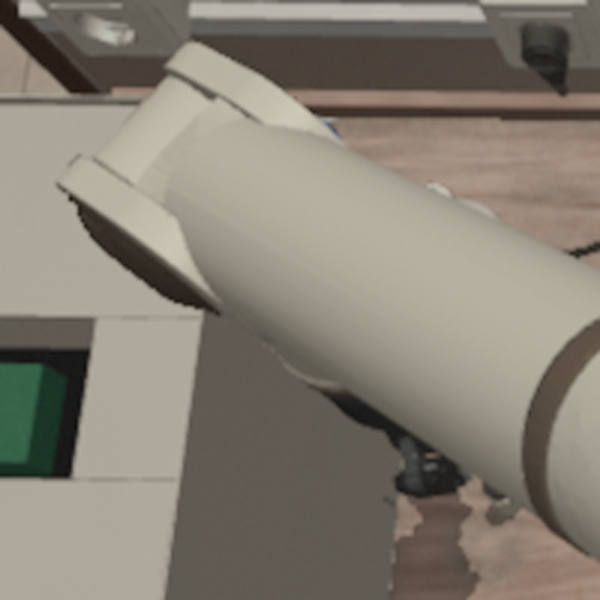

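Emit:
apply_moves(series=[[5,[0,0,-3],[0,0,0]],[5,[0,0,-6],[0,0,0]],[5,[0,0,-8],[0,0,0]],[5,[0,0,-8],[0,0,0]],[5,[0,0,-8],[0,0,0]]])

```text
t: 10.03
eef_pos: [0.5807, 0.3039, 0.2468]
tcp_rot: [3.126, 0.294, -0.004]
wrist_force: [0.1, 0.4, 0.9]
grip_width: 0.0499
```

```bash
python3 -c "
from h import *
s=st(); snap('top','top8'); crop('top8',100,100,260,260,3.6,'c14')"
```

```text
t 10.03 q [0.01, 0.8, -0.78, 1.64, 0.65, 0.99, -0.81] tcp [0.5807, 0.3039, 0.2468] jaw 10.7 zax [-0.002, -0.002, -1.0] F [0.1, 0.4, 0.9] w 0.0499
```

View pics/c14.png

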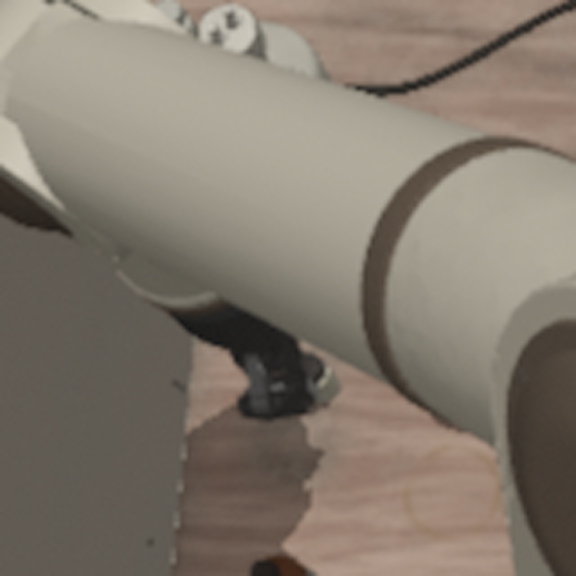

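Emit:
apply_moves(series=[[5,[0,0,-2],[0,0,0]],[5,[0,0,-3.5],[0,0,0]],[5,[0,0,-4.5],[0,0,0]],[5,[0,0,-5],[0,0,0]],[5,[0,0,-5],[0,0,0]],[5,[0,0,-5],[0,0,0]]])

```text
t: 10.58
eef_pos: [0.5811, 0.3059, 0.1979]
tcp_rot: [-3.127, -0.297, 0.0]
wrist_force: [0.1, -0.1, -0.1]
grip_width: 0.0501
```

```bash
python3 -c "
from h import *
s=st(); snap('top','top9'); crop('top9',140,160,240,240,6,'c15')"
```

```text
t 10.58 q [-0.02, 0.86, -0.74, 1.65, 0.7, 0.92, -0.84] tcp [0.5811, 0.3059, 0.1979] jaw 10.8 zax [-0.0, 0.0, -1.0] F [0.1, -0.1, -0.1] w 0.0501
```

View pics/c15.png

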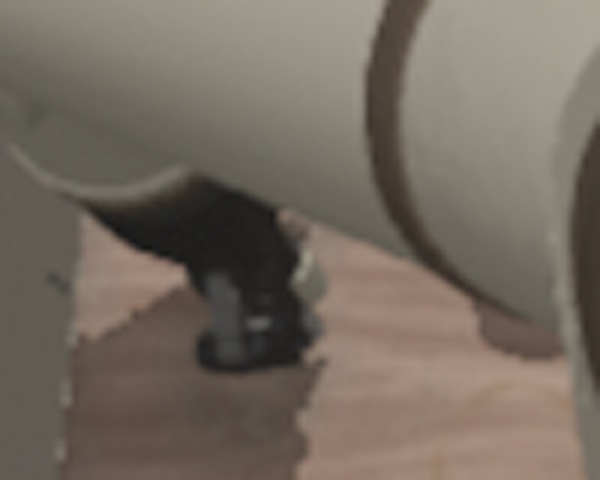

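Emit:
apply_moves(series=[[1.5,[0,0,0],[0,0,0]],[1.5,[0,0,0],[0,0,0]],[1.5,[0,0,0],[0,0,0]],[1.5,[0,0,0],[0,0,0]],[1.5,[0,0,0],[0,0,0]],[1.5,[0,0,0],[0,0,0]],[1.5,[0,0,0],[0,0,0]]], grip_force=25)

```text
t: 11.22
eef_pos: [0.5814, 0.306, 0.1984]
tcp_rot: [-3.127, -0.296, -0.002]
wrist_force: [-0.1, -1.2, 6.1]
grip_width: 0.0202
```

Emit:
apply_moves(series=[[1.5,[0,0,1.5],[0,0,0]],[1.5,[0,0,4],[0,0,0]],[1.5,[0,0,7.5],[0,0,0]],[1.5,[0,0,11],[0,0,0]],[1.5,[-1,-1.5,13],[0,0,0]],[1.5,[-3.5,-4.5,13],[0,0,0]],[1.5,[-6,-7.5,13],[0,0,0]],[1.5,[-8.5,-10.5,13],[0,0,0]],[1.5,[-11,-13.5,13],[0,0,0]],[1.5,[-13.5,-16.5,13],[0,0,0]]])

```text
t: 12.05
eef_pos: [0.4443, 0.1395, 0.3277]
tcp_rot: [3.126, 0.297, -0.001]
wrist_force: [0.8, -0.8, 0.8]
grip_width: 0.0203
```

```bash
python3 -c "
from h import *
s=st(); snap('scene','scene10'); crop('scene10',150,80,350,280,3,'c16')"
```

```text
t 12.05 q [0.47, 0.41, -0.99, 2.06, 0.44, 0.9, -0.57] tcp [0.4443, 0.1395, 0.3277] jaw 10.8 zax [-0.001, -0.001, -1.0] F [0.8, -0.8, 0.8] w 0.0203
```

View pics/c16.png

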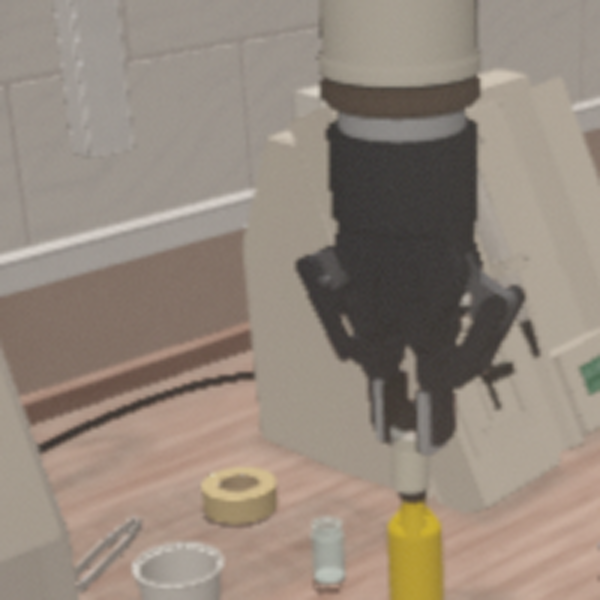

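Emit:
apply_moves(series=[[1.5,[0,-4,0],[0,0,0]],[1.5,[0,-8,0],[0,0,0]],[1.5,[0,-12,0],[0,0,0]],[1.5,[0,-16,0],[0,0,0]],[1.5,[0,-20,0],[0,0,0]],[1.5,[0,-24,0],[0,0,0]],[1.5,[0,-28,0],[0,0,0]],[1.5,[0,-32,0],[0,0,0]],[1.5,[0,-36,0],[0,0,0]],[1.5,[-0.3,-40,0],[0,0,0]]])

```text
t: 12.93
eef_pos: [0.443, -0.2611, 0.3284]
tcp_rot: [3.127, 0.297, 0.001]
wrist_force: [1.5, 1.0, 0.3]
grip_width: 0.0202
```

Emit:
apply_moves(series=[[1.5,[0,-4,0],[0,0,0]],[1.5,[0,-7.5,0],[0,0,0]],[1.5,[0,-8.9,-1],[0,0,0]],[1.5,[0,-8.9,-4],[0,0,0]],[1.5,[0,-8.9,-7],[0,0,0]],[1.5,[0,-8.9,-8],[0,0,0]],[1.5,[0,-8.9,-8],[0,0,0]],[1.5,[0,-8.9,-8],[0,0,0]]])

```text
t: 13.6
eef_pos: [0.4435, -0.3476, 0.2482]
tcp_rot: [-3.126, -0.298, 0.0]
wrist_force: [1.0, -0.1, 0.4]
grip_width: 0.0201
```

```bash
python3 -c "
from h import *
s=st(); snap('scene','scene11'); crop('scene11',360,120,480,240,5,'c17'); print(px('scene11',[.4435,-.3470,.048]), px('scene11',[.443,-.347,.042]))"
```

```text
t 13.6 q [1.2, 0.65, -0.77, 1.88, 0.6, 0.86, 0.32] tcp [0.4435, -0.3476, 0.2482] jaw 10.9 zax [-0.0, 0.001, -1.0] F [1.0, -0.1, 0.4] w 0.0201
[440.19636005 204.51506768] [440.12745253 206.96557576]
```

View pics/c17.png

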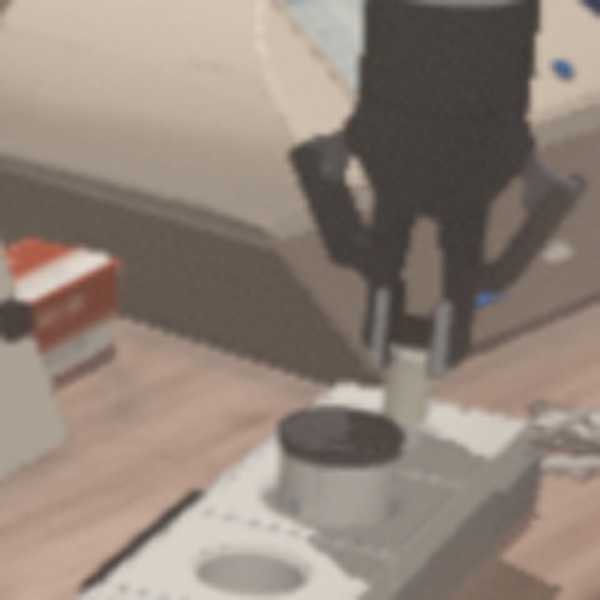

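Emit:
apply_moves(series=[[1.5,[0,0,-0.5],[0,0,0]],[1.5,[0,0,-1],[0,0,0]],[1.5,[0,0,-1.5],[0,0,0]],[1.5,[0,0,-1.5],[0,0,0]]])

```text
t: 13.98
eef_pos: [0.4427, -0.3482, 0.2322]
tcp_rot: [-3.127, -0.296, 0.001]
wrist_force: [-0.1, -0.2, -0.5]
grip_width: 0.0203
```

Emit:
apply_moves(series=[[1.5,[0,0,-0.3],[0,0,0]],[1.5,[0,0,-0.6],[0,0,0]],[1.5,[0,0,-0.8],[0,0,0]],[1.5,[0,0,-0.8],[0,0,0]],[1.5,[0,0,-0.8],[0,0,0]]])

```text
t: 14.4
eef_pos: [0.443, -0.3482, 0.2246]
tcp_rot: [-3.127, -0.297, 0.0]
wrist_force: [0.1, 0.3, 0.5]
grip_width: 0.0203
```

Emit:
apply_moves(series=[[1.5,[0,0,-0.1],[0,0,0]],[1.5,[0,0,-0.2],[0,0,0]],[1.5,[0,0,-0.2],[0,0,0]]])

```text
t: 14.65
eef_pos: [0.443, -0.3483, 0.2226]
tcp_rot: [-3.128, -0.296, 0.0]
wrist_force: [0.4, 1.2, -0.6]
grip_width: 0.0199
```

Emit:
apply_moves(series=[[1.5,[0,0,-0.1],[0,0,0]],[1.5,[0,0,-0.1],[0,0,0]]])

```text
t: 14.82
eef_pos: [0.4432, -0.3484, 0.2224]
tcp_rot: [3.127, 0.296, -0.0]
wrist_force: [-1.5, 0.6, 4.6]
grip_width: 0.0207
```

Emit:
apply_moves(series=[[1.5,[0,0,-0.1],[0,0,0]],[1.5,[0,0,-0.1],[0,0,0]]])

```text
t: 14.98
eef_pos: [0.4435, -0.3484, 0.2222]
tcp_rot: [3.126, 0.296, -0.0]
wrist_force: [-2.4, 0.6, 12.0]
grip_width: 0.0202
```

Emit:
apply_moves(series=[[1.5,[0,0,0.1],[0,0,0]],[3,[0,0,0.1],[0,0,0]],[4,[0,0,0.1],[0,0,0]],[4,[0,0,0.1],[0,0,0]],[4,[0,0,0.1],[0,0,0]],[4,[0,0,0.1],[0,0,0]],[4.5,[0,0,1.5],[0,0,0]],[4.5,[0,0,4.5],[0,0,0]],[4.5,[0,0,8],[0,0,0]],[5,[0,0,11],[0,0,0]]])

```text
t: 15.82
eef_pos: [0.4433, -0.3478, 0.3331]
tcp_rot: [-3.127, -0.298, -0.001]
wrist_force: [0.9, -0.9, -0.6]
grip_width: 0.0497
```

```bash
python3 -c "
from h import *
s=st(); snap('scene','scene12'); crop('scene12',360,120,480,240,5,'c18');crop('scene12',180,280,300,400,5,'c19'); "
```

```text
t 15.82 q [1.27, 0.54, -0.86, 1.83, 0.49, 1.0, 0.4] tcp [0.4433, -0.3478, 0.3331] jaw 10.9 zax [0.0, 0.0, -1.0] F [0.9, -0.9, -0.6] w 0.0497
```

View pics/c18.png

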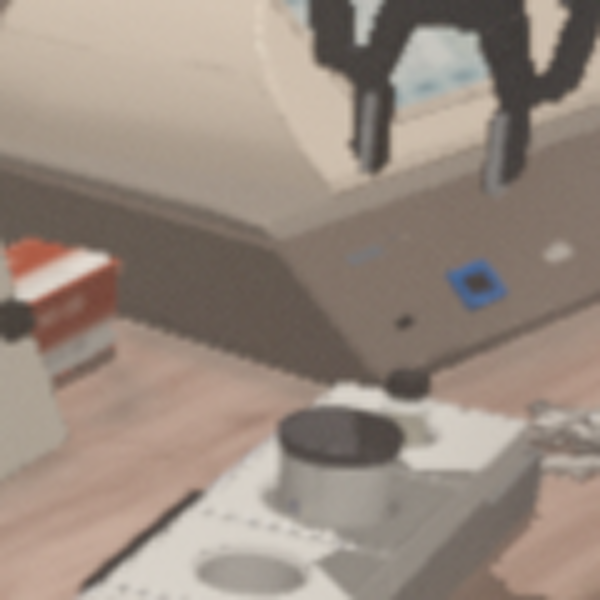

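View pics/c19.png

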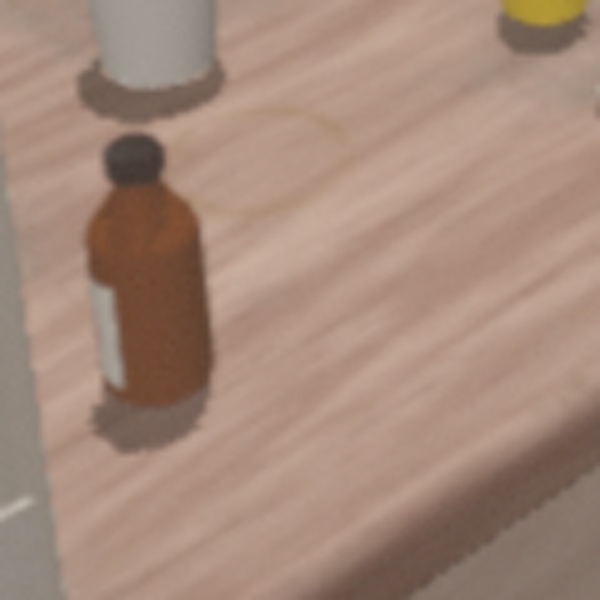

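Emit:
apply_moves(series=[[6,[0,4,0],[0,0,0]],[6,[0,8,0],[0,0,0.05]],[6,[0,12,0],[0,0,0.1]],[6,[0,16,0],[0,0,0.15]],[6,[0,20,0],[0,0,0.2]],[6,[0,24,0],[0,0,0.25]],[6,[0,28,0],[0,0,0.3]],[6,[0,32,0],[0,0,0.35]],[6,[0,36,0],[0,0,0.35]],[6,[0,40,0],[0,0,0.35]]])

```text
t: 16.7
eef_pos: [0.4426, 0.0536, 0.3315]
tcp_rot: [3.027, 0.836, 0.001]
wrist_force: [0.4, -1.2, -0.0]
grip_width: 0.0599
```

Emit:
apply_moves(series=[[6,[0,4,0],[0,0,0]],[6,[0,8,0],[0,0,0]],[6,[-0.3,12,0],[0,0,0]],[6,[-0.5,16,0],[0,0,0]],[6,[-0.7,20,0],[0,0,0]],[6,[-0.7,24,0],[0,0,0]],[6,[-0.7,25.7,0],[0,0,0]],[6,[-0.7,25.7,0],[0,0,0]],[6,[-0.7,25.7,0],[0,0,0]]])

```text
t: 17.45
eef_pos: [0.4353, 0.3102, 0.3312]
tcp_rot: [-3.026, -0.841, -0.0]
wrist_force: [0.2, -1.1, 0.7]
grip_width: 0.0603
```

```bash
python3 -c "
from h import *
s=st(); snap('scene','scene13'); snap('top','top13'); crop('top13',100,160,260,300,4,'c20')"
```

```text
t 17.45 q [0.1, 0.55, -0.99, 1.9, 0.54, 0.99, -0.59] tcp [0.4353, 0.3102, 0.3312] jaw 31.1 zax [0.0, 0.001, -1.0] F [0.2, -1.1, 0.7] w 0.0603
```

View pics/scene13.png

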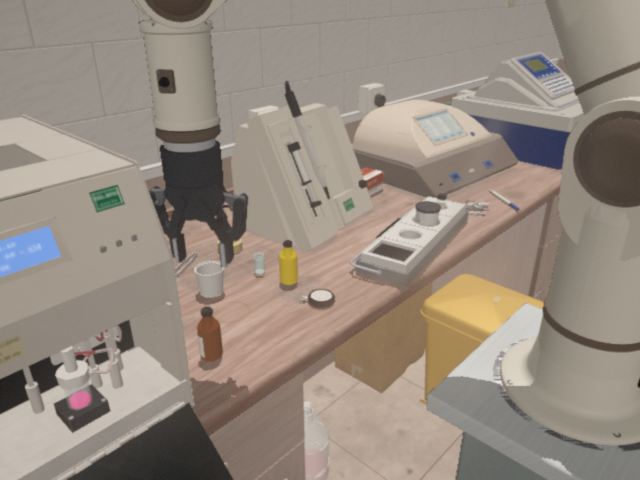

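View pics/c20.png

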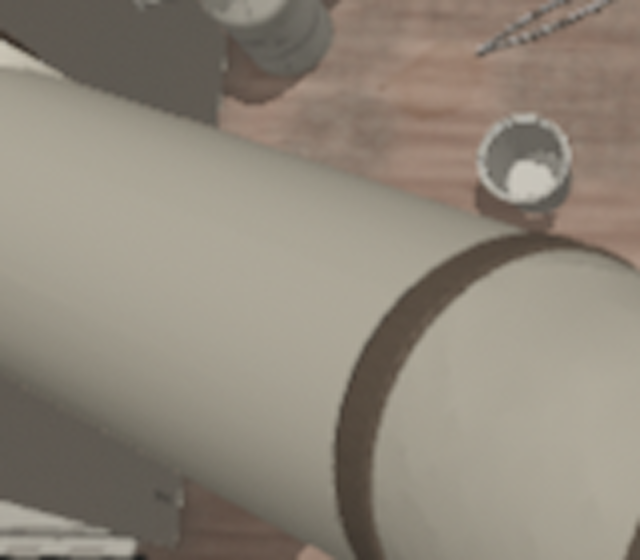

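Emit:
apply_moves(series=[[6.5,[0,0,-3],[0,0,0]],[6.5,[0,0,-6],[0,0,0]],[6.5,[0,0,-8],[0,0,0]],[6.5,[0,0,-9],[0,0,0]],[6.5,[0,0,-9],[0,0,0]],[6.5,[0,0,-9],[0,0,0]]])

```text
t: 18.05
eef_pos: [0.4364, 0.308, 0.241]
tcp_rot: [3.029, 0.834, -0.001]
wrist_force: [0.1, 0.0, 0.6]
grip_width: 0.0648
```

```bash
python3 -c "
from h import *
s=st(); snap('scene','scene14'); crop('scene14',150,230,290,370,4.2,'c21')"
```

```text
t 18.05 q [0.01, 0.67, -0.87, 1.95, 0.68, 0.85, -0.7] tcp [0.4364, 0.308, 0.241] jaw 30.8 zax [-0.0, -0.0, -1.0] F [0.1, 0.0, 0.6] w 0.0648
```

View pics/c21.png

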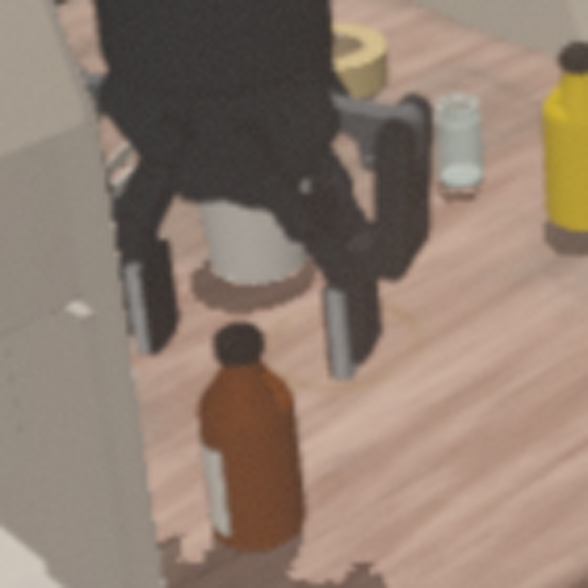

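Emit:
apply_moves(series=[[6.5,[0,0,-1.5],[0,0,0]],[6.5,[0,0,-3],[0,0,0]],[6.5,[0,0,-3.8],[0,0,0]],[6.5,[0,0,-3.8],[0,0,0]],[6.5,[0,0,-3.8],[0,0,0]]])

```text
t: 18.52
eef_pos: [0.4356, 0.3087, 0.2021]
tcp_rot: [3.028, 0.837, -0.002]
wrist_force: [0.4, -0.4, 0.6]
grip_width: 0.0652
```

Emit:
apply_moves(series=[[2.5,[0,0,0],[0,0,0]],[2.5,[0,0,0],[0,0,0]],[2.5,[0,0,0],[0,0,0]],[2.5,[0,0,0],[0,0,0]],[2.5,[0,0,0],[0,0,0]],[2.5,[0,0,0],[0,0,0]],[2.5,[0,0,0],[0,0,0]]], grip_force=30)

```text
t: 19.1
eef_pos: [0.4362, 0.3091, 0.2034]
tcp_rot: [-3.028, -0.836, -0.002]
wrist_force: [-1.3, -0.3, 6.1]
grip_width: 0.0348
```

```bash
python3 -c "
from h import *
s=st(); snap('scene','scene15'); crop('scene15',150,230,290,370,4.2,'c22')"
```

```text
t 19.1 q [-0.03, 0.72, -0.82, 1.96, 0.75, 0.79, -0.74] tcp [0.4362, 0.3091, 0.2034] jaw 30.9 zax [0.001, 0.001, -1.0] F [-1.3, -0.3, 6.1] w 0.0348
```

View pics/c22.png

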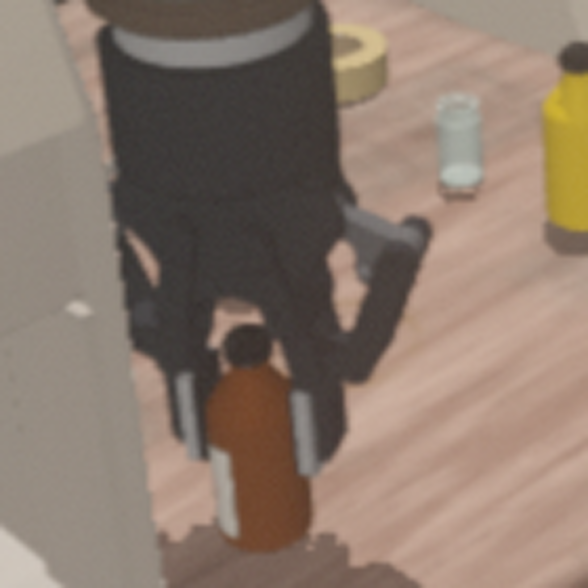

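Emit:
apply_moves(series=[[2.5,[0,0,0],[0,0,0]],[2.5,[0,0,0],[0,0,0]],[2.5,[0,0,0],[0,0,0]]], grip_force=40)

```text
t: 19.4
eef_pos: [0.4363, 0.3092, 0.2034]
tcp_rot: [-3.028, -0.836, -0.002]
wrist_force: [-1.0, -0.4, 6.1]
grip_width: 0.0343
```

Emit:
apply_moves(series=[[6,[0,0,0],[0,0,0]],[6,[0,0,0],[0,0,0]],[6,[0,0,0],[0,0,0]],[6,[0,0,0],[0,0,-0.1]],[6,[0,0,0],[0,0,-0.2]],[6,[0,0,0],[0,0,-0.3]],[6,[0,0,0],[0,0,-0.39]],[6,[0,0,0],[0,0,-0.39]]])

```text
t: 20.07
eef_pos: [0.4359, 0.3087, 0.2026]
tcp_rot: [3.133, 0.229, 0.0]
wrist_force: [-0.2, 0.7, 0.1]
grip_width: 0.0599
```

Emit:
apply_moves(series=[[2.5,[0,0,0],[0,0,0]],[2.5,[0,0,0],[0,0,0]],[2.5,[0,0,0],[0,0,0]],[2.5,[0,0,0],[0,0,0]],[2.5,[0,0,0],[0,0,0]],[2.5,[0,0,0],[0,0,0]],[2.5,[0,0,0],[0,0,0]],[2.5,[0,0,0],[0,0,0]]], grip_force=30)

```text
t: 20.73
eef_pos: [0.436, 0.3088, 0.2028]
tcp_rot: [-3.133, -0.234, -0.0]
wrist_force: [-1.8, -0.3, 4.9]
grip_width: 0.0334
```

```bash
python3 -c "
from h import *
s=st(); snap('scene','scene16'); crop('scene16',150,230,290,370,4.2,'c23')"
```

```text
t 20.73 q [-0.09, 0.69, -0.73, 1.96, 0.67, 0.75, -1.08] tcp [0.436, 0.3088, 0.2028] jaw 8.5 zax [0.0, 0.0, -1.0] F [-1.8, -0.3, 4.9] w 0.0334
```

View pics/c23.png

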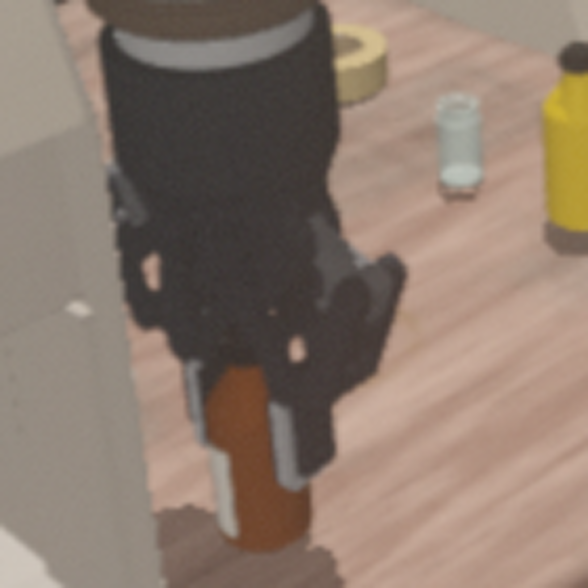

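Emit:
apply_moves(series=[[2.5,[0,0,1.5],[0,0,0]],[2.5,[0,0,4],[0,0,0]],[2.5,[0,0,7.5],[0,0,0]],[2.5,[0,-1,11],[0,0,0]],[2.5,[0,-4,12],[0,0,0]],[2.5,[0,-8,12],[0,0,0]],[2.5,[0,-12,12],[0,0,0]],[2.5,[0,-16,12],[0,0,0]],[2.5,[0,-20,12],[0,0,0]],[2.5,[0,-24,12],[0,0,0]]])

```text
t: 21.62
eef_pos: [0.4356, 0.067, 0.3234]
tcp_rot: [3.132, 0.235, 0.001]
wrist_force: [0.4, -0.2, -0.8]
grip_width: 0.0333
```

Emit:
apply_moves(series=[[2.5,[0,-4,0],[0,0,0]],[2.5,[0,-8,0],[0,0,0]],[2.5,[-0.5,-12,0],[0,0,0]],[2.5,[-1,-16,0],[0,0,0]],[2.5,[-1.5,-20,0],[0,0,0]],[2.5,[-2.2,-23,0],[0,0,0]],[2.5,[-2.7,-24.7,-2],[0,0,0]],[2.5,[-2.7,-24.7,-5],[0,0,0]],[2.5,[-2.7,-24.7,-7],[0,0,0]],[2.5,[-2.7,-24.7,-7],[0,0,0]]])

```text
t: 22.45
eef_pos: [0.4071, -0.1784, 0.2503]
tcp_rot: [-3.13, -0.232, 0.007]
wrist_force: [-1.0, 0.5, -0.3]
grip_width: 0.0333
```

```bash
python3 -c "
from h import *
s=st(); snap('scene','scene17'); crop('scene17',340,120,480,260,4.2,'c24'); print(px('scene17',[.4095,-.1775,.05]))"
```

```text
t 22.45 q [1.01, 0.46, -0.77, 2.16, 0.5, 0.71, 0.05] tcp [0.4071, -0.1784, 0.2503] jaw 8.5 zax [-0.005, 0.003, -1.0] F [-1.0, 0.5, -0.3] w 0.0333
[410.66658713 231.12621617]
```

View pics/c24.png

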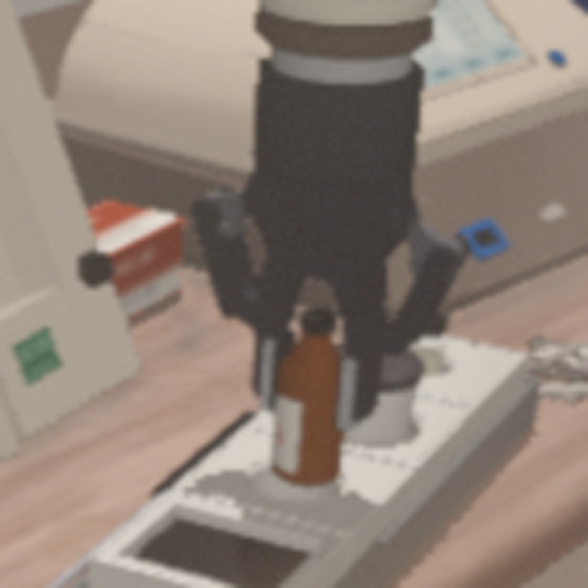

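Emit:
apply_moves(series=[[2.5,[0,0,0],[0,0,0]],[2.5,[0,0,-0.4],[0,0,0]],[2.5,[0,0,-0.8],[0,0,0]],[2.5,[0,0,-1.2],[0,0,0]],[2.5,[0,0,-1.2],[0,0,0]]])

```text
t: 22.92
eef_pos: [0.409, -0.1782, 0.2406]
tcp_rot: [3.133, 0.234, -0.0]
wrist_force: [-0.9, 0.4, -1.0]
grip_width: 0.0335
```

Emit:
apply_moves(series=[[2.5,[0,0,-0.4],[0,0,0]],[2.5,[0,0,-0.8],[0,0,0]],[2.5,[0,0,-1.2],[0,0,0]],[2.5,[0,0,-1.2],[0,0,0]]])

```text
t: 23.25
eef_pos: [0.4087, -0.1781, 0.2279]
tcp_rot: [-3.132, -0.234, 0.002]
wrist_force: [-0.1, 0.0, -0.3]
grip_width: 0.0332
```

Emit:
apply_moves(series=[[2.5,[0,0,-0.1],[0,0,0]],[2.5,[0,0,-0.3],[0,0,0]],[2.5,[0,0,-0.3],[0,0,0]],[2.5,[0,0,-0.3],[0,0,0]]])

```text
t: 23.58
eef_pos: [0.409, -0.1782, 0.2256]
tcp_rot: [-3.133, -0.234, 0.0]
wrist_force: [0.5, -0.4, 0.6]
grip_width: 0.0335
```

Emit:
apply_moves(series=[[2.5,[0,0,-0.2],[0,0,0]],[2.5,[0,0,-0.2],[0,0,0]]])

```text
t: 23.75
eef_pos: [0.409, -0.1782, 0.2235]
tcp_rot: [-3.133, -0.234, 0.0]
wrist_force: [-0.1, 0.1, -0.7]
grip_width: 0.0331
```

Emit:
apply_moves(series=[[2.5,[0,0,-0.1],[0,0,0]],[2.5,[0,0,-0.2],[0,0,0]],[2.5,[0,0,-0.2],[0,0,0]]])

```text
t: 24.0
eef_pos: [0.4091, -0.1782, 0.2218]
tcp_rot: [3.133, 0.234, 0.0]
wrist_force: [-0.7, 0.5, 1.2]
grip_width: 0.0333
```

Emit:
apply_moves(series=[[2.5,[0,0,-0.1],[0,0,0]],[2.5,[0,0,-0.1],[0,0,0]]])

```text
t: 24.17
eef_pos: [0.4093, -0.1781, 0.2217]
tcp_rot: [3.132, 0.234, -0.001]
wrist_force: [-3.3, 1.6, 15.8]
grip_width: 0.0333
```

Emit:
apply_moves(series=[[2.5,[0,0,-0.1],[0,0,0]],[2.5,[0,0,-0.1],[0,0,0]]])

```text
t: 24.33
eef_pos: [0.4094, -0.178, 0.2215]
tcp_rot: [3.13, 0.234, -0.001]
wrist_force: [-7.6, 2.4, 29.5]
grip_width: 0.0334
```

On the floor (foot ≈ 0.019, same height as the cup). Ease off, release, rise.

Emit:
apply_moves(series=[[2.5,[0,0,0.2],[0,0,0]],[2.5,[0,0,0.2],[0,0,0]],[4,[0,0,0.2],[0,0,0]],[5,[0,0,0.2],[0,0,0]],[5,[0,0,0.2],[0,0,0]],[5,[0,0,0.2],[0,0,0]],[5.5,[0,0,1.5],[0,0,0]],[5.5,[0,0,4.5],[0,0,0]],[5.5,[0,0,8],[0,0,0]],[6,[0,0,11],[0,0,0]]])

```text
t: 25.17
eef_pos: [0.409, -0.1778, 0.3308]
tcp_rot: [-3.131, -0.235, 0.001]
wrist_force: [0.4, -0.0, 0.3]
grip_width: 0.0597
```

```bash
python3 -c "
from h import *
s=st(); snap('scene','scene18'); crop('scene18',340,120,480,260,4.2,'c25'); snap('top','top18'); crop('top18',230,220,320,310,6,'c26')"
```

```text
t 25.17 q [1.13, 0.32, -0.89, 2.1, 0.33, 0.86, 0.19] tcp [0.409, -0.1778, 0.3308] jaw 8.6 zax [-0.001, 0.002, -1.0] F [0.4, -0.0, 0.3] w 0.0597
```

View pics/c25.png

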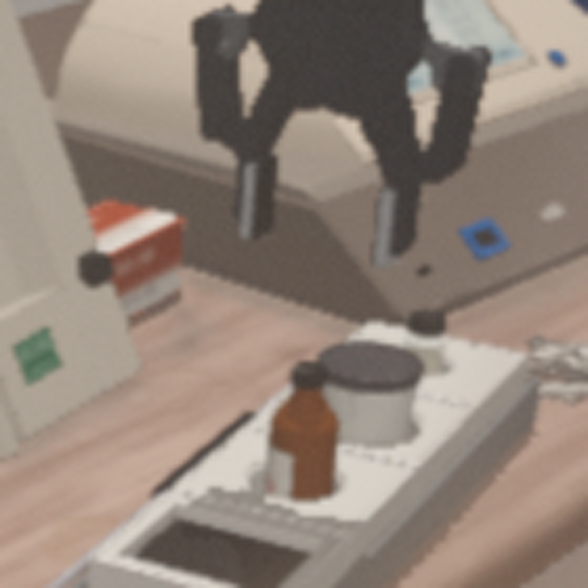

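View pics/c26.png

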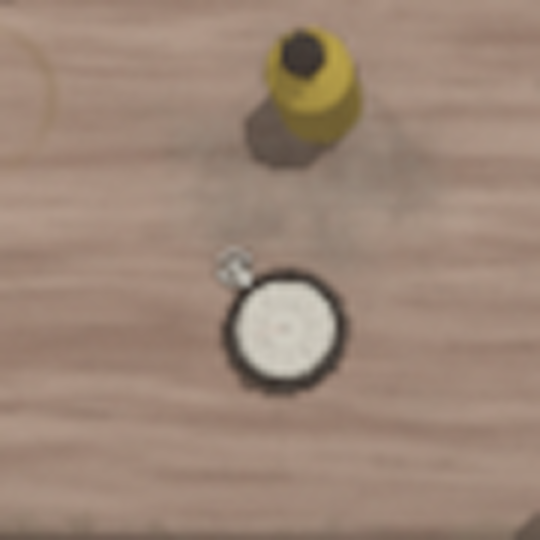

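Emit:
apply_moves(series=[[6,[0.7,3,0],[0,0,-0.12]],[6,[1,7,0],[0,0,-0.24]],[6,[1.5,11,0],[0,0,-0.36]],[6,[1.5,15,0],[0,0,-0.48]],[6,[1.5,19,0],[0,0,-0.6]],[6,[1.2,23,0],[0,0,-0.72]],[6,[0.8,26.4,0],[0,0,-0.84]],[6,[0.8,26.4,-2],[0,0,-0.95]],[6,[0.8,26.4,-5],[0,0,-1.01]],[6,[0.8,26.4,-7],[0,0,-1.01]]])

```text
t: 26.1
eef_pos: [0.4162, 0.0874, 0.258]
tcp_rot: [2.853, -1.315, -0.001]
wrist_force: [-0.3, -0.8, -0.1]
grip_width: 0.0603
```

Emit:
apply_moves(series=[[6,[0,0,-1.5],[0,0,0]],[6,[0,0,-3],[0,0,0]],[6,[0,0,-4],[0,0,0]],[6,[0,0,-4],[0,0,0]],[6,[0,0,-4],[0,0,0]]])

```text
t: 26.52
eef_pos: [0.4167, 0.0859, 0.2193]
tcp_rot: [2.855, -1.31, -0.002]
wrist_force: [0.2, 0.1, 0.1]
grip_width: 0.0597
```

```bash
python3 -c "
from h import *
s=st(); snap('scene','scene19'); crop('scene19',250,200,390,340,4.2,'c27'); snap('top','top19'); crop('top19',230,220,320,310,6,'c28')"
```

```text
t 26.52 q [0.29, 0.47, -0.64, 2.22, 0.5, 0.6, -1.59] tcp [0.4167, 0.0859, 0.2193] jaw -49.3 zax [-0.002, 0.0, -1.0] F [0.2, 0.1, 0.1] w 0.0597
```

View pics/c27.png

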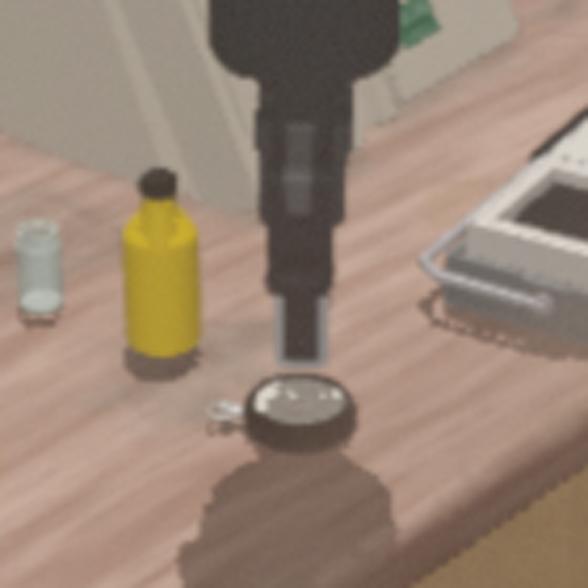

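View pics/c28.png

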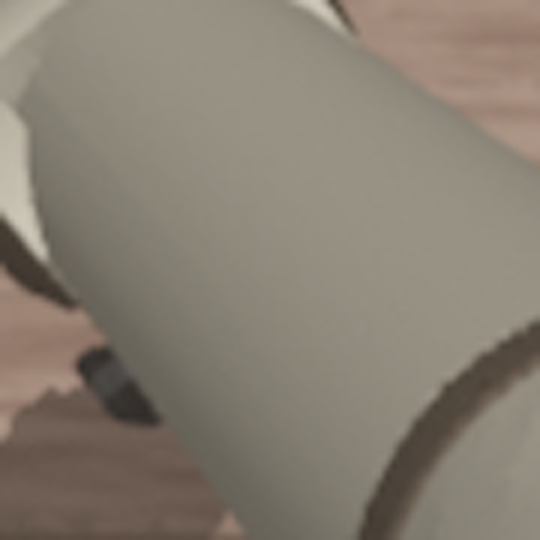

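Emit:
apply_moves(series=[[5.8,[0,0,-1.5],[0,0,0]],[5.8,[0,0,-2.5],[0,0,0]],[5.8,[0,0,-3.5],[0,0,0]],[5.8,[0,0,-4],[0,0,0]],[5.8,[0,0,-4.4],[0,0,0]],[5.8,[0,0,-4.4],[0,0,0]],[5.8,[0,0,-4.4],[0,0,0]]])

```text
t: 27.2
eef_pos: [0.417, 0.0859, 0.1757]
tcp_rot: [2.855, -1.311, -0.0]
wrist_force: [0.3, -0.1, -0.0]
grip_width: 0.0584
```

Emit:
apply_moves(series=[[5.8,[0,0,-0.2],[0,0,0]],[5.8,[0,0,-0.3],[0,0,0]],[5.8,[0,0,-0.3],[0,0,0]]])

```text
t: 27.45
eef_pos: [0.4171, 0.0858, 0.1728]
tcp_rot: [-2.855, 1.311, -0.0]
wrist_force: [1.2, -0.3, -0.5]
grip_width: 0.0578
```

```bash
python3 -c "
from h import *
s=st(); snap('scene','scene20'); crop('scene20',250,220,390,340,4.2,'c29')"
```

```text
t 27.45 q [0.2, 0.56, -0.54, 2.23, 0.61, 0.5, -1.68] tcp [0.4171, 0.0858, 0.1728] jaw -49.3 zax [0.0, 0.0, -1.0] F [1.2, -0.3, -0.5] w 0.0578
```

View pics/c29.png

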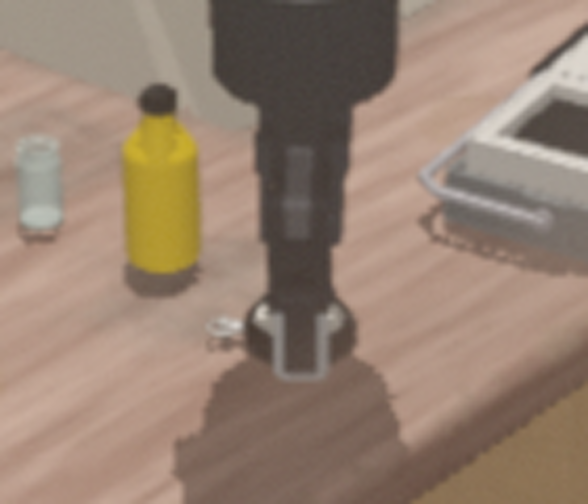

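Good lateral centring. Continue down to feel the table.

Emit:
apply_moves(series=[[5.8,[0,0,-0.1],[0,0,0]],[5.8,[0,0,-0.2],[0,0,0]],[5.8,[0,0,-0.2],[0,0,0]]])

```text
t: 27.75
eef_pos: [0.417, 0.0857, 0.1706]
tcp_rot: [2.855, -1.311, -0.0]
wrist_force: [0.3, -0.2, 0.2]
grip_width: 0.0581
```

Emit:
apply_moves(series=[[5.8,[0,0,-0.1],[0,0,0]],[5.8,[0,0,-0.2],[0,0,0]],[5.8,[0,0,-0.2],[0,0,0]]])

```text
t: 28.0
eef_pos: [0.4171, 0.0858, 0.1688]
tcp_rot: [2.855, -1.311, 0.0]
wrist_force: [-0.8, -0.6, 3.3]
grip_width: 0.058
```

Emit:
apply_moves(series=[[5.8,[0,0,-0.1],[0,0,0]],[5.8,[0,0,-0.1],[0,0,0]]])

```text
t: 28.17
eef_pos: [0.4171, 0.086, 0.1688]
tcp_rot: [2.854, -1.31, 0.002]
wrist_force: [-4.7, -1.6, 21.9]
grip_width: 0.0584
```

Emit:
apply_moves(series=[[5.8,[0,0,0.6],[0,0,0]],[5.8,[0,0,1.2],[0,0,0]],[5.8,[0,0,1.2],[0,0,0]],[5.8,[0,0,1.2],[0,0,0]]])

```text
t: 28.5
eef_pos: [0.4173, 0.0857, 0.18]
tcp_rot: [-2.854, 1.311, -0.001]
wrist_force: [-0.1, -0.7, -0.2]
grip_width: 0.058
```

Emit:
apply_moves(series=[[4,[0,0,0],[0,0,0]],[4,[0,0,0],[0,0,0]],[4,[0,0,0],[0,0,0]],[4,[0,0,0],[0,0,0]],[4,[0,0,0],[0,0,0]],[4,[0,0,0],[0,0,0]]], grip_force=40)

```text
t: 29.0
eef_pos: [0.4168, 0.086, 0.1801]
tcp_rot: [2.855, -1.31, 0.0]
wrist_force: [-2.8, -1.0, 12.9]
grip_width: 0.0428
```

```bash
python3 -c "
from h import *
s=st(); snap('scene','scene21'); crop('scene21',250,220,390,340,4.2,'c30')"
```

```text
t 29.0 q [0.22, 0.55, -0.56, 2.23, 0.59, 0.52, -1.67] tcp [0.4168, 0.086, 0.1801] jaw -49.3 zax [-0.0, -0.001, -1.0] F [-2.8, -1.0, 12.9] w 0.0428
```

View pics/c30.png

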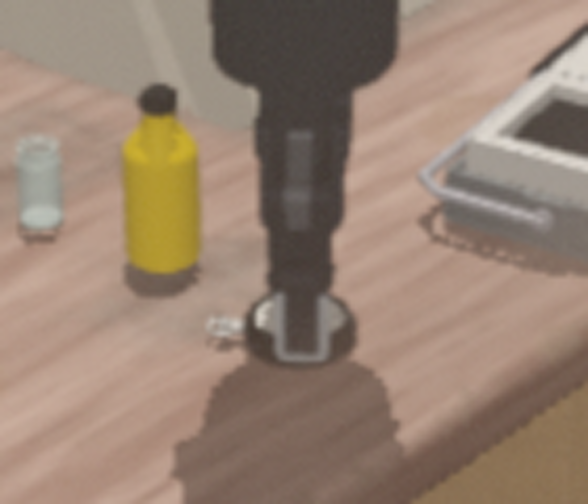

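Emit:
apply_moves(series=[[4,[0,0,0.2],[0,0,0]],[4,[0,0,0.5],[0,0,0]],[4,[0,0,0.5],[0,0,0]],[4,[0,0,0.5],[0,0,0]]])

```text
t: 29.38
eef_pos: [0.417, 0.0857, 0.1846]
tcp_rot: [-2.855, 1.311, 0.0]
wrist_force: [0.1, -0.0, -1.7]
grip_width: 0.0427
```

```bash
python3 -c "
from h import *
s=st(); snap('scene','scene22'); crop('scene22',250,220,390,340,4.2,'c31')"
```

```text
t 29.38 q [0.23, 0.54, -0.57, 2.23, 0.58, 0.52, -1.66] tcp [0.417, 0.0857, 0.1846] jaw -49.3 zax [-0.0, 0.0, -1.0] F [0.1, -0.0, -1.7] w 0.0427
```

View pics/c31.png

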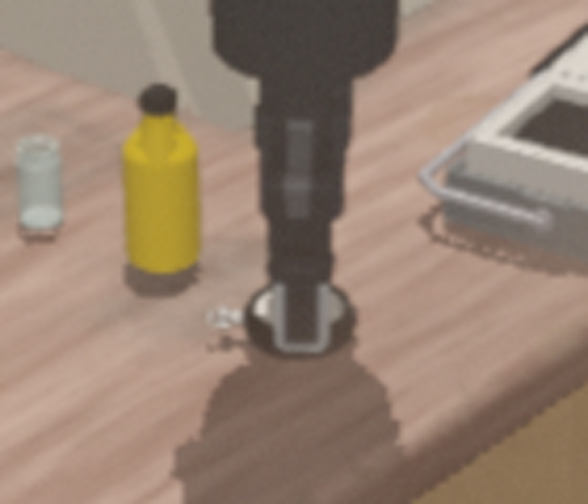

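Emit:
apply_moves(series=[[4,[0,0,2],[0,0,0]],[4,[0,0,5],[0,0,0]],[4,[0,-1,8],[0,0,0]],[4,[0,-4,8.5],[0,0,-0.1]],[4,[0,-7,8.5],[0,0,-0.2]],[4,[-0.5,-10,8.5],[0,0,-0.3]],[4,[-1.5,-13,8.5],[0,0,-0.4]],[4,[-2.5,-16,8.5],[0,0,-0.51]],[4,[-3.1,-18,8.5],[0,0,-0.51]],[4,[-3.1,-18,8.5],[0,0,-0.51]]])

```text
t: 30.27
eef_pos: [0.3842, -0.0983, 0.2693]
tcp_rot: [2.423, -1.995, -0.001]
wrist_force: [0.2, -0.7, -0.4]
grip_width: 0.0424
```

Emit:
apply_moves(series=[[4,[0,0,0],[0,0,0]],[4,[0,0,0],[0,0,0]]])

```text
t: 30.43
eef_pos: [0.3862, -0.0938, 0.2697]
tcp_rot: [-2.432, 1.988, -0.0]
wrist_force: [-0.8, -0.1, -0.3]
grip_width: 0.0425
```

```bash
python3 -c "
from h import *
s=st(); snap('scene','scene23'); crop('scene23',320,150,480,300,4,'c32');snap('top','top23'); crop('top23',315,220,500,320,4.3,'c33')"
```

```text
t 30.43 q [0.7, 0.29, -0.59, 2.26, 0.26, 0.65, -1.45] tcp [0.3862, -0.0938, 0.2697] jaw -78.5 zax [0.0, 0.0, -1.0] F [-0.8, -0.1, -0.3] w 0.0425
```

View pics/c32.png

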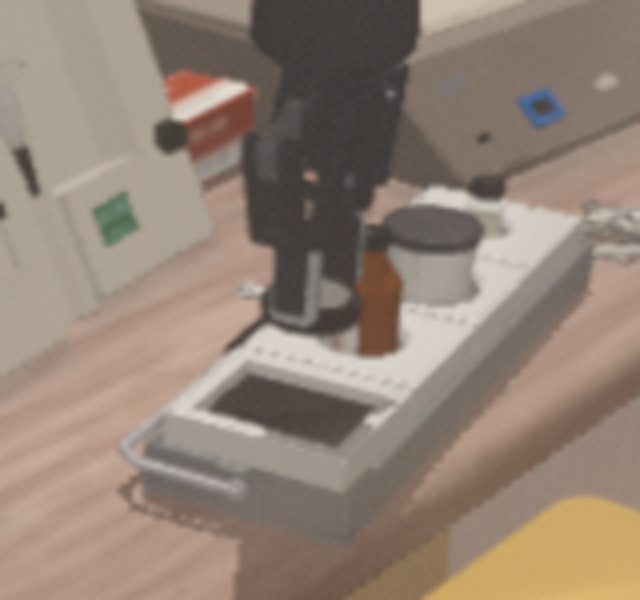

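View pics/c33.png

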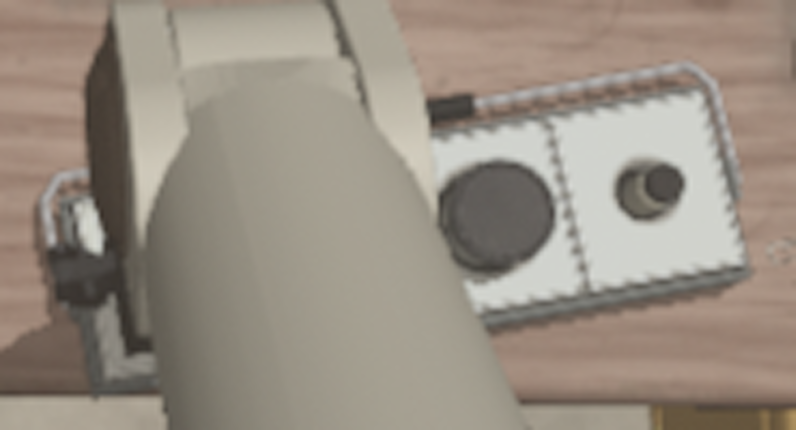

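Emit:
apply_moves(series=[[4,[0,0,-1],[0,0,0]],[4,[0,0,-2],[0,0,0]],[4,[0,0,-3],[0,0,0]],[4,[0,0,-3.7],[0,0,0]],[4,[0,0,-3.7],[0,0,0]],[4,[0,0,-3.7],[0,0,0]]])

```text
t: 31.03
eef_pos: [0.3857, -0.0938, 0.2318]
tcp_rot: [2.432, -1.988, -0.003]
wrist_force: [-0.3, -0.2, -0.8]
grip_width: 0.0426
```

```bash
python3 -c "
from h import *
s=st(); snap('scene','scene24'); crop('scene24',335,190,455,290,6,'c34')
p=np.array(s['eef_pos']); a=np.radians(11.3); u=np.array([np.cos(a),np.sin(a),0]); v=np.array([-u[1],u[0],0])
for n,c,z in(('foot',p*[1,1,0],.053),('floorcentre',np.array([.393,-.0925,0]),.036)):
  print(n,((px('scene24',c+[0,0,z])-[335,190])*6).round())
print([((px('scene24',np.array([.393,-.0925,.044])+i*.038*u+j*.031*v)-[335,190])*6).round().tolist() for i,j in((1,1),(1,-1),(-1,-1),(-1,1))])"
```

```text
t 31.03 q [0.64, 0.37, -0.53, 2.28, 0.35, 0.57, -1.53] tcp [0.3857, -0.0938, 0.2318] jaw -78.5 zax [-0.002, 0.001, -1.0] F [-0.3, -0.2, -0.8] w 0.0426
foot [368. 342.]
floorcentre [344. 383.]
[[197.0, 370.0], [281.0, 298.0], [492.0, 352.0], [415.0, 430.0]]
```

View pics/c34.png

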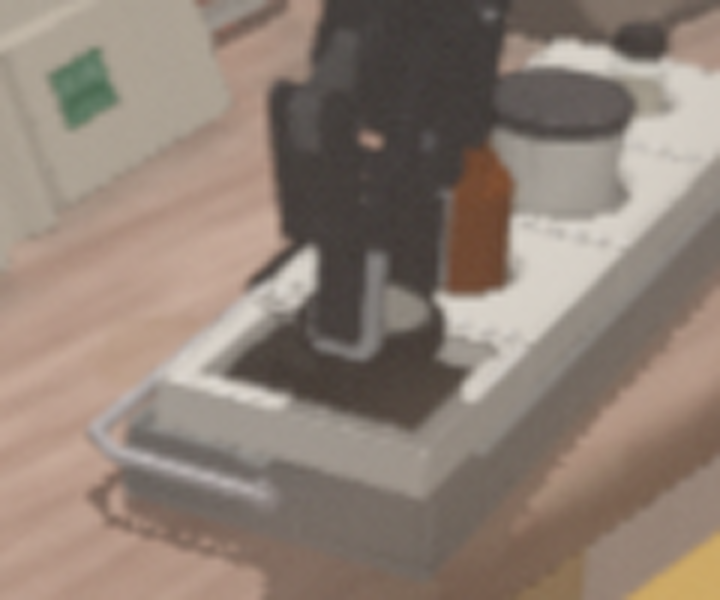

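Emit:
apply_moves(series=[[4,[0,0,-0.4],[0,0,0]],[4,[0,0,-0.8],[0,0,0]],[4,[0,0,-1.0],[0,0,0]],[4,[0,0,-1.0],[0,0,0]],[4,[0,0,-1.0],[0,0,0]]])

```text
t: 31.5
eef_pos: [0.386, -0.0942, 0.2226]
tcp_rot: [2.432, -1.989, -0.0]
wrist_force: [0.3, -0.1, -0.3]
grip_width: 0.0427
```

Emit:
apply_moves(series=[[4,[0,0,-0.2],[0,0,0]],[4,[0,0,-0.4],[0,0,0]],[4,[0,0,-0.4],[0,0,0]]])

```text
t: 31.75
eef_pos: [0.3859, -0.0942, 0.2185]
tcp_rot: [2.432, -1.989, -0.0]
wrist_force: [-0.6, -0.3, -1.5]
grip_width: 0.0427
```

Emit:
apply_moves(series=[[4,[0,0,-0.1],[0,0,0]],[4,[0,0,-0.1],[0,0,0]]])

```text
t: 31.92
eef_pos: [0.386, -0.0942, 0.2176]
tcp_rot: [-2.432, 1.989, 0.0]
wrist_force: [-0.2, 0.3, -1.1]
grip_width: 0.0427
```

Emit:
apply_moves(series=[[4,[0,0,-0.1],[0,0,0]],[4,[0,0,-0.1],[0,0,0]]])

```text
t: 32.08
eef_pos: [0.386, -0.0942, 0.2166]
tcp_rot: [-2.432, 1.989, -0.0]
wrist_force: [0.3, 0.3, -0.3]
grip_width: 0.0422
```

Emit:
apply_moves(series=[[4,[0,0,-0.1],[0,0,0]],[4,[0,0,-0.1],[0,0,0]]])

```text
t: 32.25
eef_pos: [0.3861, -0.0941, 0.2162]
tcp_rot: [2.432, -1.988, 0.0]
wrist_force: [-2.4, 0.2, 9.0]
grip_width: 0.0422
```

Emit:
apply_moves(series=[[4,[0,0,0.1],[0,0,0]],[5,[0,0,0.1],[0,0,0]],[5.8,[0,0,0.1],[0,0,0]],[5.8,[0,0,0.1],[0,0,0]],[5.8,[0,0,0.1],[0,0,0]],[5.8,[0,0,1],[0,0,0]],[5.8,[0,0,3],[0,0,0]],[5.8,[0,0,6.5],[0,0,0]],[5.8,[0,0,10],[0,0,0]],[5.8,[0,0,13],[0,0,0]]])

```text
t: 33.08
eef_pos: [0.3859, -0.0936, 0.3479]
tcp_rot: [-2.432, 1.987, 0.0]
wrist_force: [1.0, -1.3, -0.1]
grip_width: 0.0579
```

Emit:
apply_moves(series=[[5.8,[1,3,1],[0,0,0]],[5.8,[3,7,1],[0,0,0]],[5.8,[4,11,1],[0,0,0]],[5.8,[5,15,1],[0,0,0]],[5.8,[5,19,1],[0,0,0]],[5.8,[5,23,1],[0,0,0]],[5.8,[5,25,1],[0,0,0]],[5.8,[5,25,1],[0,0,0]]])

```text
t: 33.75
eef_pos: [0.4351, 0.1613, 0.3569]
tcp_rot: [-2.438, 1.976, 0.002]
wrist_force: [0.0, 1.0, 0.6]
grip_width: 0.0582
```

```bash
python3 -c "
from h import *
s=st(); snap('scene','scene25'); crop('scene25',335,170,485,290,5,'c35');snap('top','top25'); crop('top25',315,220,500,320,4.3,'c36')"
```

```text
t 33.75 q [0.29, 0.29, -0.81, 2.04, 0.26, 0.91, -2.01] tcp [0.4351, 0.1613, 0.3569] jaw -78.1 zax [0.001, 0.004, -1.0] F [0.0, 1.0, 0.6] w 0.0582
```

View pics/c35.png

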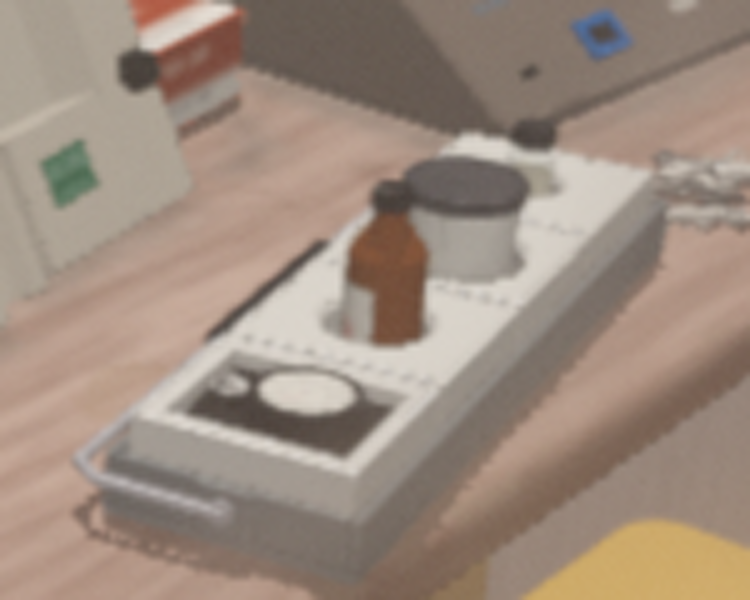

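View pics/c36.png

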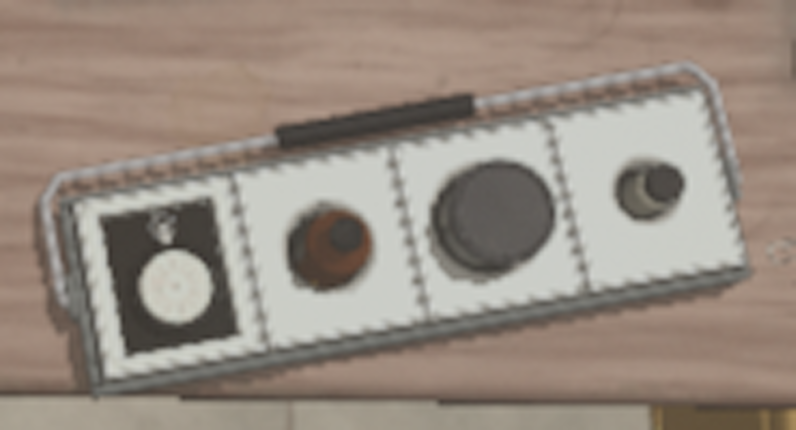

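View pics/scene25.png

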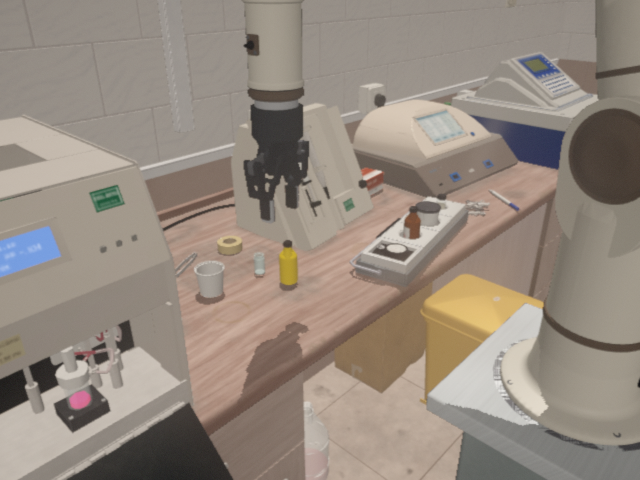

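```bash
python3 -c "
from h import *
print(robot.hand_in()); st()"
```

```text
the job is handed in; nothing more can be done
None
the job is handed in; nothing more can be done
```

The kit is packed and I handed it in at about 34 s. The lidded cup, capped vial, amber bottle and stopwatch went in, in that order, each into its own well. I lowered each one until the wrist force showed contact, then let go.

**What the last checks showed:**
- **Seating:** the cup and bottle touched down with their undersides at about z = 19 mm, the vial at 24 mm and the watch at 36 mm. These all match the well floors if the caddy's inserts sit about 8 mm above the work surface. The task text does not give that height. The two camera views put the insert tops at about 42 to 46 mm, which fits.
- **Pictures:** the last images show all four standing upright in the right wells. The watch lies face up, lengthwise in its pocket, with the ring towards the back.
- **Left alone:** the open cup, the open vial and the yellow bottle stand where they were.

**What did not go as expected:**
- My first caddy position was off because I assumed the insert tops were at 36 mm. The two cameras disagreed by about 10 mm, and I corrected it before placing anything.
- My first grip on the bottle looked to be across its corners, so I let go, turned the gripper about 22° and gripped it again before lifting.
- The finger opening read 1–5 mm under the objects' true widths, most on the watch (43 mm against 48 mm). All the grips held.

The last contact forces were about 9 to 30 N, the highest when the bottle touched its floor.

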